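Put the pressure-calibration fittings back into their foam kit tray

ROBOT

A 7-joint arm with a two-finger parallel gripper is mounted at the origin on the work surface. World frame = base frame: x ahead of the robot, y to its left, z up, the work surface at z = 0. Lengths are in m, angles in rad, forces in N, time in s.
With the tool pointing down it reaches from about 0.4 to 0.875 m from the base axis. Payload 19.3 kg.
Tool frame: the origin (TCP) lies midway between the tips of the shut fingers; the grasp point (between the pads) lies 19 mm behind it; z points along the fingers, y is the line along which they close (so a half turn about z gives the same grasp; the last joint's range is limited). The gripper opens to 85 mm and grips with 20 to 120 N. Pads are 22 mm wide; open, the fingers measure 114 mm over their backs; the gripper's body (76 mm by 85 mm) begins 54 mm behind the grasp point. The pads swing forward as they close: fully open they stand 13 mm farther back than shut.
Start: joints at [1.031, 0.521, -0.036, 1.599, 0.021, 1.021, -0.113], TCP at [0.283, -0.557, 0.231] pointing down, gripper open.
Joint ranges: [-2.91, 2.91], [-0.3, 2.13], [-1.5, 1.42], [0.17, 2.43], [-1.26, 4.41], [0.16, 1.93], [-2.52, 2.52]. Speed limits (rad/s): [1.89, 1.89, 2.39, 2.39, 3.01, 3.01, 3.01].

INTERFACE

Orientations are given as [roll, pitch, yaw] about the fixed x, y, z axes, in that order (R = Rz(yaw) Ry(pitch) Rx(roll)).
In Python, from workcell import telemetry, grab_frame, calibration, bot, outline_of, landmark_of gives the robot as it stands. The module is installed in compiled form; this text tells all that it offers.
- The arm moves only by the shell command python3 -m inch 'ROWS' [FORCE]. ROWS is JSON, a list of rows, each a list of 7 numbers: the shift along the tool's x, y, z in m, then the turn, a rotation vector about the tool's x, y, z in rad, then the closure, from 0 (fully open) to 1 (shut). A call has 1 to 5 rows; each row shifts and turns the commanded pose from where the row before left it, along the tool's axes as they then stand; what a row does not reach is not made up. A row lasts 1/10 s, in which the tool goes at most 50 mm and 8.59 degrees, less where a joint would pass 70% of its speed; a pose out of reach is approached as far as the arm can. A call is refused whole if a number of a shift passes 0.05 or a number of a turn 0.15, either way. A call with a gripper value outside its range is refused whole. The fingers move at their own pace and stop on an object; FORCE is the grip in N (left out, the last holds). Time passes only in rows, so rows that do not move let the fingers close. It gives the time, the measured TCP pose, the force, the opening and the grip force at its end, in the units of the state.
- telemetry.observe(): the state, without advancing time (a new reading comes with each control period).
- grab_frame(name): name is "scene" or "top" or "wrist"; returns the picture (384x512x3 uint8, red, green, blue); there is no depth.
- calibration(name): a dict with "fovy" (degrees; the focal length in pixels is half the picture's height over the tangent of half this angle, whatever the lens; pixels are square), "cx", "cy" (the principal point, pixels), "dist" ([k1, k2, p1, p2, k3] as OpenCV has them; the pictures are not rectified), "pose" (4x4, takes a point from camera to world coordinates). Camera axes: x right, y down, z forward; pixel columns grow to the right and rows downward; lengths in m; the calibration is good to about 2 mm. A picture is of the moment at which its call begins: read the wrist's pose just before it. calibration takes no time and is no camera call; for the wrist camera it gives the pose at the moment of the call.
- bot.job_done(): hands the job in; it is judged then, once.
Trained networks look in the newest picture that a camera, given by its name, has taken for a name from the list of things; names that differ only in an ending like _2 or _b are one class to them, and where a whole thing is asked for, a point or a joint stands for the part that bears it (a point fixed in the world has none). Each returns a list of dicts, best first, with "score" (0 to 1); they miss things now and then, are a little off and sometimes report something else, mostly with a low value. They report only what shows in the picture. A call takes as long as a camera call. They do not tell look-alikes from the thing itself.
- outline_of(label, camera): "region" (384x512 bool, what is visible of it) and "rect" ([left, top, right, bottom] in pixels, round what is visible of it).
- landmark_of(label, camera): "xy" ([column, row] in pixels: a listed point, or the origin of a listed thing).
The state is a dict: "clock": time; "qpos": joint angles; "qd": joint speeds; "joint_efforts": joint torques, N m; "position": TCP position; "tool_rot": TCP orientation; "force": force on the tool from outside, world axes, zero at the start; "moment": the same for the moment, N m; "grip_width": finger opening in m; "finger_force": force on a finger pad.
Only numpy, scipy, OpenCV 4.12 (cv2) and the standard library are available. Lean on these libraries where they do the work, as an engineer would, in place of code of your own. Each camera call takes 0.05 s, during which the arm holds its last target. There are 200 camera calls.

TASK

The calibration is finished, so put the kit away: lower the dial gauge, the tee and the two hex adapters, one after another, into the foam tray, each fully down in the pocket that is cut to its own shape and size (adapters standing on their hex, gauge face up, stem in its slot). Set each one down, do not drop any, and leave the spanner and the roll of tape lying where they are.

Things in the scene. Friction and masses are not known exactly. Their poses are not given: they have to be found in the camera images.
- gauge: Dial pressure gauge on its back, face up: round black case 54 mm across, 30 mm high, steel bezel, white dial; brass-grey stem 14 mm wide out of its side, 81 mm long in all. Origin: underside, middle of the 81 mm length; x points away from the stem, z up. Case centre at x = +13.5 mm, y = 0; stem at x = -13.5 to -40.5 mm, axis 12 mm up. 0.17 kg. Grip across the case.
- adapter_large: Large plain zinc-grey hex adapter standing upright: hexagon foot 41 mm across flats (47 mm across corners) and 30 mm high, with a threaded spigot 27 mm in diameter on top, 50 mm high in all. Origin: centre of the underside, z up; two of the flats face +y and -y. About 0.26 kg.
- adapter_small: Small plain zinc-grey hex adapter standing upright: hexagon foot 24 mm across flats (28 mm across corners) and 28 mm high, with a threaded spigot 15 mm in diameter on top, 44 mm high in all. Origin: centre of the underside, z up; two of the flats face +y and -y. About 0.08 kg.
- tee: Zinc-grey pipe tee lying flat, 76 mm (y) by 51 mm (x), 26 mm high: 26 mm cube body at x = -0.5 to 25.5 mm, round ends 19 mm thick along +y and -y at x = 12.5 mm, like branch along -x to x = -25.5 mm, axes 13 mm up. Origin: underside, middle of the 76 x 51 outline; z up. Can be gripped along x at y = 0, from flat cube back to flat branch end (51 mm). 0.21 kg.
- pocket_gauge: Dark foam insert 112 x 112 x 26 mm, fixed in the tray, with a keyhole pocket 10 mm deep with yellow floor: round of 66 mm with a 28 mm slot towards -x. Origin: centre of the underside, 5 mm above the bench, z up; pocket floor at z = 16 mm, foam top at 26 mm. Gauge home: its origin straight above this one, on the floor, x axes alike. The tray rim is 238 mm square, 32 mm above the bench.
- pocket_large: Dark foam insert 112 x 112 x 26 mm, fixed in the tray, with a round pocket 10 mm deep with yellow floor: 60 mm across, in its middle, for the large adapter. Origin: centre of the underside, 5 mm above the bench, z up; pocket floor at z = 16 mm, foam top at 26 mm.
- pocket_small: Dark foam insert 112 x 112 x 26 mm, fixed in the tray, with a round pocket 10 mm deep with yellow floor: 40 mm across, in its middle, for the small adapter. Origin: centre of the underside, 5 mm above the bench, z up; pocket floor at z = 16 mm, foam top at 26 mm.
- pocket_tee: Dark foam insert 112 x 112 x 26 mm, fixed in the tray, with a T-shaped pocket 10 mm deep with yellow floor: bar 88 mm (y) by 38 mm, branch 38 mm wide towards -x; 6 mm of room round the tee. Origin: centre of the underside, 5 mm above the bench, z up; pocket floor at z = 16 mm, foam top at 26 mm. Tee home: its origin straight above this one, on the floor, x axes alike.
- spanner: Bystander: steel combination spanner 150 mm long, 38 mm wide, 8 mm high, lying loose on the bench on the robot's side of the fittings. Origin: underside, mid-length; x along it, towards the open jaw. To be left alone.
- tape_roll: Bystander: white roll of sealing tape, 52 mm in diameter, 17 mm high, lying flat and loose on the bench beyond the fittings. Origin: centre of the underside. To be left alone.
Things that resemble listed ones, but are neither listed nor needed, are in the scene too. What is shaped like the adapter_small but green or yellow is not meant.

How it is judged:
By the outcome, as a careful person would: the job done as asked, in the order asked, and still so for the second after the job is handed in, with the robot touching nothing.
It also fails if it takes over 106 s, if anything falls off the work surface, if the arm or the gripper's body presses on something with over 40 N, if the wrist force passes 120 N, or if a joint passes its speed limit or range.

## Working session

There is one attempt and no reset: what is moved stays moved. The work goes in short steps, Python scripts to look and compute and a shell command to move; the robot and the scene stay as the last step left them, time stands still between calls to the robot, and variables do not carry over. Pictures are saved under pics/ and viewed, at most 17 in all, crops included, and the job is handed in when it is done.

```bash
mkdir -p pics
cat > h.py <<'E'
import numpy as np, cv2
from workcell import telemetry, grab_frame, calibration, bot, outline_of, landmark_of
def K(c):
    f=192/np.tan(np.radians(c['fovy'])/2); return np.array([[f,0,c['cx']],[0,f,c['cy']],[0,0,1.]])
def world(cam,uv,z,c=None):
    c=c or calibration(cam); P=np.array(c['pose'])
    p=cv2.undistortPoints(np.array(uv,float).reshape(-1,1,2),K(c),np.array(c['dist'],float)).reshape(-1,2)
    d=np.c_[p,np.ones(len(p))]@P[:3,:3].T; o=P[:3,3]
    return o+d*((z-o[2])/d[:,2])[:,None]
def pix(cam,X,c=None):
    c=c or calibration(cam); T=np.linalg.inv(np.array(c['pose']))
    return cv2.projectPoints(np.array(X,float).reshape(-1,3),cv2.Rodrigues(T[:3,:3])[0],T[:3,3],K(c),np.array(c['dist'],float))[0].reshape(-1,2)
def save(n,im): cv2.imwrite('pics/'+n+'.png',im[:,:,::-1])
E
python3 - <<'E'
from h import *
s=telemetry.observe(); print(s)
for c in ['scene','top']:
    im=grab_frame(c); save(c+'0',cv2.resize(im,(800,600))); print(c,calibration(c))
    if c=='scene':continue
    for l in ['gauge','adapter_large','adapter_small','tee','pocket_gauge','pocket_large','pocket_small','pocket_tee','spanner','tape_roll']:
        z=.021 if 'pocket' in l else 0.
        print(l,[(round(d['score'],2),np.round(d['xy']),world(c,d['xy'],.005 if 'pocket' in l else 0)[0].round(3)[:2]) for d in landmark_of(l,c)])
E
```

```text
{'clock': 0.0, 'qpos': array([ 1.03078371,  0.52198368, -0.0363169 ,  1.59996888,  0.02119327,
        1.02113317, -0.11281228]), 'qd': array([-8.57893172e-04, -5.78345897e-04,  1.29845085e-03, -2.88718385e-04,
       -8.43217224e-05,  1.09094438e-03, -3.65050237e-04]), 'joint_efforts': array([-6.64295676e-04, -9.27073002e+01,  1.97978497e+00, -3.69931519e+01,
        1.79346028e-02,  8.19910958e-03, -4.49823210e-05]), 'position': array([ 0.2827649 , -0.55700964,  0.23075877]), 'tool_rot': array([-3.14048717e+00,  7.91832834e-05,  4.69777072e-01]), 'force': array([0.7670865 , 0.0604661 , 0.08693429]), 'moment': array([-0.01299261, -0.00155067,  0.01558608]), 'finger_force': 0.0, 'grip_width': 0.0853800152683259}
scene {'fovy': 52.0587694823242, 'cx': 249.0234083935799, 'cy': 189.5659720462126, 'dist': array([-0.07018046,  0.        ,  0.        ,  0.        ,  0.        ]), 'pose': array([[ 0.85609457,  0.32635992, -0.40073844,  0.89179973],
       [ 0.51679651, -0.54784909,  0.65786225, -0.68177461],
       [-0.00484432, -0.77029252, -0.6376723 ,  0.63588583],
       [ 0.        ,  
[... 622 characters left out ...]
ay([0.45 , 0.116]))]
adapter_small [(0.62, array([389., 229.]), array([ 0.448, -0.458])), (0.58, array([369., 218.]), array([ 0.479, -0.4  ])), (0.53, array([353., 237.]), array([ 0.424, -0.353]))]
tee [(0.51, array([266., 167.]), array([ 0.619, -0.103]))]
pocket_gauge [(0.81, array([188., 180.]), array([0.575, 0.118]))]
pocket_large [(0.65, array([152., 178.]), array([0.58 , 0.219]))]
pocket_small [(0.77, array([150., 218.]), array([0.466, 0.22 ]))]
pocket_tee [(0.92, array([188., 223.]), array([0.453, 0.112])), (0.19, array([327., 254.]), array([ 0.374, -0.279]))]
spanner [(0.85, array([328., 254.]), array([ 0.377, -0.281]))]
tape_roll [(0.58, array([315., 146.]), array([ 0.681, -0.243]))]
```

View pics/scene0.png

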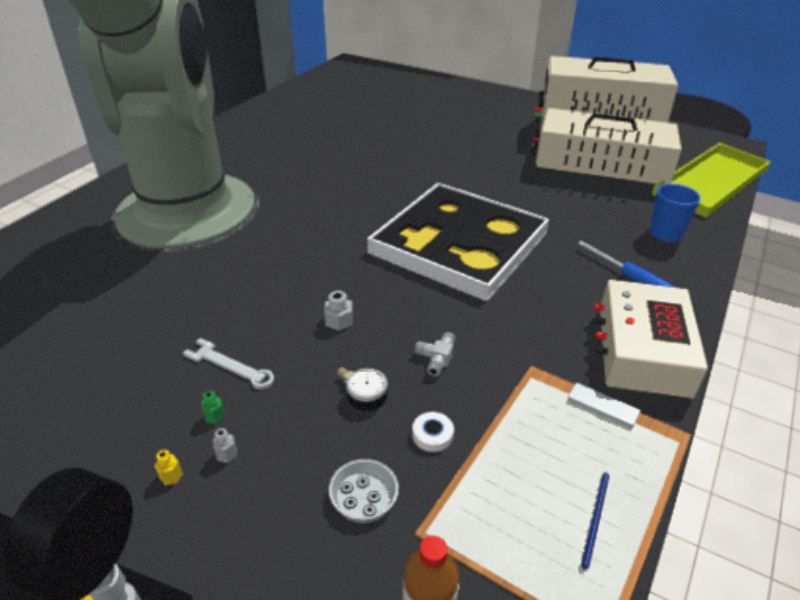

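View pics/top0.png

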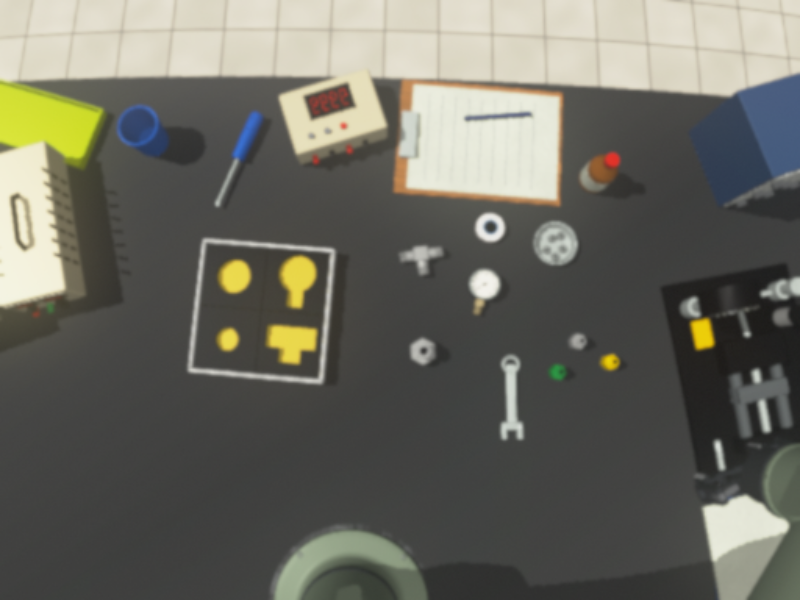

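The scene shows all four fittings. In the top view (800x600 picture) the gauge is at (485,285), the tee at (422,256), the large adapter at (423,351) and the grey small adapter at (579,341), with green and yellow decoys beside it. The tray has corners at (205,240), (334,250), (321,383) and (190,371). Next I fit silhouettes in both cameras.

```bash
cat > fit.py <<'E'
from h import *
from scipy.optimize import minimize
def box(x0,x1,y0,y1,z0,z1): return np.array([[x,y,z] for x in(x0,x1) for y in(y0,y1) for z in(z0,z1)])
def cyl(r,z0,z1,x=0,n=24,ph=0): a=np.arange(n)*2*np.pi/n+ph; return np.concatenate([np.c_[x+r*np.cos(a),r*np.sin(a),0*a+z] for z in(z0,z1)])
def rod(r,l0,l1,ax,off,h):
    c=cyl(r,l0,l1); return np.c_[c[:,2],c[:,1]+off,c[:,0]+h] if ax=='x' else np.c_[c[:,1]+off,c[:,2],c[:,0]+h]
M=dict(gauge=[cyl(.027,0,.03,.0135),rod(.007,-.0405,0,'x',0,.012)],
 tee=[box(-.0005,.0255,-.013,.013,0,.026),rod(.0095,-.038,.038,'y',.0125,.013),rod(.0095,-.0255,0.01,'x',0,.013)],
 adapter_large=[cyl(.041/3**.5,0,.03,n=6),cyl(.0135,.03,.05)],
 adapter_small=[cyl(.024/3**.5,0,.028,n=6),cyl(.0075,.028,.044)])
S=4
def render(l,p,cam,c,z=0):
    C,s=np.cos(p[2]),np.sin(p[2]); R=np.array([[C,-s,0],[s,C,0],[0,0,1]]); m=np.zeros((384*S,512*S),np.uint8)
    for part in M[l]:
        q=pix(cam,part@R.T+[p[0],p[1],z],c); cv2.fillConvexPoly(m,cv2.convexHull(((q+.5)*S-.5).astype(np.float32)).round().astype(np.int32),1)
    return m
def fit(l,p0,obs,yaws,z=0):
    "obs: list of (cam,calib,region)"
    big=[cv2.resize(r.astype(np.float32),None,fx=S,fy=S,interpolation=cv2.INTER_LINEAR)>.5 for _,_,r in obs]
    def cost(p):
        t=0
        for (cam,c,_),b in zip(obs,big):
            m=render(l,p,cam,c,z)>0; t-= (m&b).sum()/(m|b).sum()
        return t/len(obs)
    best=min((minimize(cost,[*p0,y],method='Nelder-Mead',options=dict(initial_simplex=np.array([[*p0,y],[p0[0]+.005,p0[1],y],[p0[0],p0[1]+.005,y],[*p0,y+.15]]),maxiter=90,xatol=1e-4,fatol=1e-4)) for y in yaws),key=lambda r:r.fun)
    return best.x,-best.fun
E
python3 - <<'E'
from fit import *
A={}
for cam in ['top','scene']:
    im=grab_frame(cam); c=calibration(cam)
    for l in M:
        for d in outline_of(l,cam): A.setdefault(l,[]).append((cam,c,d['region'],d['score'],d['rect']))
P0=dict(gauge=(.567,-.214),tee=(.619,-.103),adapter_large=(.452,-.114),adapter_small=(.479,-.4))
for l in M:
    obs=[]
    for cam in ['top','scene']:
        c=calibration(cam); u=pix(cam,[*P0[l],.015],c)[0]
        k=[a for a in A.get(l,[]) if a[0]==cam and abs((a[4][0]+a[4][2])/2-u[0])<15 and abs((a[4][1]+a[4][3])/2-u[1])<15]
        if k: obs.append((cam,c,k[0][2]))
    ys=np.arange(0,6.2,.8) if l in('gauge','tee') else [0,.35,.7]
    for o in [obs]+[[x] for x in obs]:
        x,f=fit(l,P0[l],o,ys); print(l,[q[0] for q in o],x.round(4),round(f,3))
c=calibration('top')
w=world('top',np.array([[205,240],[334,250],[321,383],[190,371]])/1.5625,.032,c); print(w.round(3),w.mean(0).round(4))
E
```

```text
gauge ['top', 'scene'] [ 0.5633 -0.2202 -0.2582] 0.878
gauge ['top'] [ 0.5626 -0.2209 -0.2586] 0.836
gauge ['scene'] [ 0.5633 -0.2204  6.0333] 0.927
tee ['top', 'scene'] [ 0.6168 -0.1121  6.4404] 0.816
tee ['top'] [ 0.6168 -0.1119  0.1375] 0.741
tee ['scene'] [ 0.6166 -0.1123  6.4685] 0.898
adapter_large ['top', 'scene'] [ 0.4546 -0.115   0.1454] 0.913
adapter_large ['top'] [ 0.4537 -0.1154  0.0998] 0.929
adapter_large ['scene'] [ 0.454  -0.1131  0.0605] 0.926
adapter_small ['scene'] [ 0.4762 -0.394   0.3768] 0.914
adapter_small ['scene'] [ 0.4762 -0.394   0.3768] 0.914
[[0.642 0.276 0.032]
 [0.629 0.043 0.032]
 [0.394 0.059 0.032]
 [0.408 0.291 0.032]] [0.5183 0.1674 0.032 ]
```

```bash
cat > plan.py <<'E'
# python3 plan.py x y z yaw step closure : prints rows (rotation + shift) to get there from the present pose
import sys; from h import *
x,y,z,yaw,step,cl=map(float,sys.argv[1:7]); s=telemetry.observe(); p=s['position']; r=s['tool_rot']; a=r[2]
dy=(yaw-a+np.pi)%(2*np.pi)-np.pi
if len(sys.argv)<8: dy=(dy+np.pi/2)%np.pi-np.pi/2
d=np.array([x,y,z])-p; n=int(max(1,np.ceil(np.linalg.norm(d)/step),np.ceil(abs(dy)/.13)))
print('t',round(s['clock'],2),'pos',p.round(4),'rot',r.round(3),'w',round(s['grip_width'],4),'ff',round(s['finger_force'],1),'F',np.round(s['force'],1),'n',n,'dyaw',round(dy,3))
rows=[]
for i in range(n):
    b=a+dy*i/n; e=d/n
    rows.append([round(float(v),3) for v in(e[0]*np.cos(b)+e[1]*np.sin(b),e[0]*np.sin(b)-e[1]*np.cos(b),-e[2],0,0,-dy/n,cl)])
for i in range(0,n,5): print(rows[i:i+5])
E
python3 - <<'E'
from fit import *
G=[np.r_[[[ .0135+.033*np.cos(a),.033*np.sin(a)] for a in np.linspace(0,2*np.pi,40)]],np.array([[-.0465,-.014],[.0135,-.014],[.0135,.014],[-.0465,.014]])]
T=[np.array([[-.0065,-.044],[.0315,-.044],[.0315,.044],[-.0065,.044]]),np.array([[-.0315,-.019],[0,-.019],[0,.019],[-.0315,.019]])]
c_=lambda r:[np.array([[r*np.cos(a),r*np.sin(a)] for a in np.linspace(0,2*np.pi,40)])]
obs=[]
for cam in['top','scene']:
    im=grab_frame(cam); h=cv2.cvtColor(im,cv2.COLOR_RGB2HSV); m=((h[...,0]>18)&(h[...,0]<35)&(h[...,1]>110)&(h[...,2]>90))
    obs.append((cam,calibration(cam),m))
def tot(parts,p,o,z):
    m=np.zeros((384*S,512*S),np.uint8); C,s=np.cos(p[2]),np.sin(p[2])
    for q in parts:
        w=q@np.array([[C,s],[-s,C]])+p[:2]; u=pix(o[0],np.c_[w,0*w[:,0]+z],o[1]); cv2.fillPoly(m,[((u+.5)*S-.5).round().astype(np.int32)],1)
    return m>0
for name,parts,p0 in [('gauge',G,(.571,.112)),('tee',T,(.456,.113)),('large',c_(.03),(.578,.22)),('small',c_(.02),(.466,.223))]:
  for oo in [obs,obs[:1],obs[1:]]:
    B=[]
    for o in oo:
        u=pix(o[0],[*p0,.021],o[1])[0]; k=o[2].copy(); yy,xx=np.mgrid[:384,:512]; k&=(np.hypot(xx-u[0],yy-u[1])<(24 if name in('gauge','tee') else 20) * (1.3 if o[0]=='scene' else 1))
        lab,n=None,0
        nn,lab,st,ce=cv2.connectedComponentsWithStats(k.astype(np.uint8)); j=1+np.argmax(st[1:,4]); B.append(cv2.resize((lab==j).astype(np.float32),None,fx=S,fy=S)>.5)
    def cost(p):
        t=0
        for o,b in zip(oo,B):
            m=tot(parts,p,o,.021)&tot(parts,p,o,.031); t-=(m&b).sum()/(m|b).sum()
        return t/len(oo)
    p0=list(p0)[:2]+[-.06]
    r=minimize(cost,p0,method='Nelder-Mead',options=dict(initial_simplex=np.array([p0,[p0[0]+.006,p0[1],p0[2]],[p0[0],p0[1]+.006,p0[2]],[p0[0],p0[1],p0[2]+.1]])))
    print(name,[o[0] for o in oo],r.x.round(4),round(r.fun,3))
E
python3 plan.py .55 -.224 .2 -.26 .035 0
```

```text
gauge ['top', 'scene'] [ 0.5741  0.11   -0.0597] -0.891
t 1.2 pos [ 0.283  -0.5573  0.2313] rot [ 3.142 -0.     0.47 ] w 0.0852 ff 0.0 F [-0.4  0.3 -0.7] n 13 dyaw -0.73
[[0.03, -0.014, 0.002, 0.0, 0.0, 0.056, 0.0], [0.029, -0.015, 0.002, 0.0, 0.0, 0.056, 0.0], [0.028, -0.017, 0.002, 0.0, 0.0, 0.056, 0.0], [0.027, -0.018, 0.002, 0.0, 0.0, 0.056, 0.0], [0.026, -0.02, 0.002, 0.0, 0.0, 0.056, 0.0]]
[[0.025, -0.021, 0.002, 0.0, 0.0, 0.056, 0.0], [0.024, -0.023, 0.002, 0.0, 0.0, 0.056, 0.0], [0.022, -0.024, 0.002, 0.0, 0.0, 0.056, 0.0], [0.021, -0.025, 0.002, 0.0, 0.0, 0.056, 0.0], [0.02, -0.026, 0.002, 0.0, 0.0, 0.056, 0.0]]
[[0.018, -0.027, 0.002, 0.0, 0.0, 0.056, 0.0], [0.017, -0.028, 0.002, 0.0, 0.0, 0.056, 0.0], [0.015, -0.029, 0.002, 0.0, 0.0, 0.056, 0.0]]Traceback (most recent call last):
  File "<stdin>", line 18, in <module>
  File "h.py", line 12, in pix
    return cv2.projectPoints(np.array(X,float).reshape(-1,3),cv2.Rodrigues(T[:3,:3])[0],T[:3,3],K(c),np.array(c['dist'],float))[0].reshape(-1,2)
                             ~~~~~~~~~~~~~~~~~~~~~~~~~^^^^^^
ValueError: cannot reshape array of size 4 into shape (3)
```

```bash
cat > pk.py <<'E'
from fit import *
G=[np.array([[ .0135+.033*np.cos(a),.033*np.sin(a)] for a in np.linspace(0,2*np.pi,40)]),np.array([[-.0465,-.014],[.0135,-.014],[.0135,.014],[-.0465,.014]])]
T=[np.array([[-.0065,-.044],[.0315,-.044],[.0315,.044],[-.0065,.044]]),np.array([[-.0315,-.019],[0,-.019],[0,.019],[-.0315,.019]])]
c_=lambda r:[np.array([[r*np.cos(a),r*np.sin(a)] for a in np.linspace(0,2*np.pi,40)])]
PK=dict(gauge=(G,.056,-.056),tee=(T,-.056,-.056),large=(c_(.03),.056,.056),small=(c_(.02),-.056,.056))
def tray(cams,names=PK,p0=(.52,.168,-.06)):
    obs=[]
    for cam in cams:
        c=calibration(cam); im=grab_frame(cam); h=cv2.cvtColor(im,cv2.COLOR_RGB2HSV)
        m=((h[...,0]>18)&(h[...,0]<35)&(h[...,1]>110)&(h[...,2]>90))
        a=np.array([[-.11,-.11],[-.11,.11],[.11,.11],[.11,-.11]])+[.52,.168]
        k=np.zeros((384,512),np.uint8); cv2.fillPoly(k,[pix(cam,np.c_[a,0*a[:,0]+.03],c).round().astype(np.int32)],1)
        obs.append((cam,c,cv2.resize((m&(k>0)).astype(np.float32),None,fx=S,fy=S)>.5))
    def ren(p,o,z):
        m=np.zeros((384*S,512*S),np.uint8); C,s=np.cos(p[2]),np.sin(p[2])
        for n in names:
            for q in PK[n][0]:
                w=(q+np.array(PK[n][1:]))@np.array([[C,s],[-s,C]])+p[:2]; u=pix(o[0],np.c_[w,0*w[:,0]+z],o[1]); cv2.fillPoly(m,[((u+.5)*S-.5).round().astype(np.int32)],1)
        return m>0
    def cost(p):
        t=0
        for o in obs:
            m=ren(p,o,.021)&ren(p,o,.031); t-=(m&o[2]).sum()/(m|o[2]).sum()
        return t/len(obs)
    p0=list(p0); r=minimize(cost,p0,method='Nelder-Mead',options=dict(initial_simplex=np.array([p0,[p0[0]+.006,p0[1],p0[2]],[p0[0],p0[1]+.006,p0[2]],[p0[0],p0[1],p0[2]+.1]])))
    C,s=np.cos(r.x[2]),np.sin(r.x[2])
    print(cams,r.x.round(4),round(r.fun,3),{n:(round(r.x[0]+C*v[1]-s*v[2],4),round(r.x[1]+s*v[1]+C*v[2],4)) for n,v in PK.items()})
E
python3 -c "
from pk import *
tray(['top']);tray(['scene'])"
python3 -m inch '[[0.03,-0.014,0.002,0,0,0.056,0],[0.029,-0.015,0.002,0,0,0.056,0],[0.028,-0.017,0.002,0,0,0.056,0],[0.027,-0.018,0.002,0,0,0.056,0],[0.026,-0.02,0.002,0,0,0.056,0]]'
python3 -m inch '[[0.025,-0.021,0.002,0,0,0.056,0],[0.024,-0.023,0.002,0,0,0.056,0],[0.022,-0.024,0.002,0,0,0.056,0],[0.021,-0.025,0.002,0,0,0.056,0],[0.02,-0.026,0.002,0,0,0.056,0]]'
python3 -m inch '[[0.018,-0.027,0.002,0,0,0.056,0],[0.017,-0.028,0.002,0,0,0.056,0],[0.015,-0.029,0.002,0,0,0.056,0],[0,0,0,0,0,0,0]]'
python3 - <<'E'
from fit import *
s=telemetry.observe();print(s['qpos'].round(3),s['position'].round(3)); c=calibration('wrist'); im=grab_frame('wrist'); save('w1',im); print(c['pose'].round(3))
for l,p0,ys in [('gauge',(.5633,-.2202),[-.25]),('tee',(.617,-.112),[.16]),('adapter_large',(.454,-.114),[0.1,.4])]:
    for d in outline_of(l,'wrist'):
        x,f=fit(l,p0,[('wrist',c,d['region'])],ys); print(l,round(d['score'],2),d['rect'],x.round(4),round(f,3))
E
```

```text
['top'] [ 0.5202  0.1695 -0.0653] -0.857 {'gauge': (np.float64(0.5724), np.float64(0.1099)), 'tee': (np.float64(0.4607), np.float64(0.1172)), 'large': (np.float64(0.5798), np.float64(0.2217)), 'small': (np.float64(0.468), np.float64(0.229))}
['scene'] [ 0.5219  0.1697 -0.0613] -0.902 {'gauge': (np.float64(0.5743), np.float64(0.1103)), 'tee': (np.float64(0.4625), np.float64(0.1172)), 'large': (np.float64(0.5812), np.float64(0.2221)), 'small': (np.float64(0.4694), np.float64(0.229))}
clock: 1.8
position: [0.3856, -0.4282, 0.2213]
tool_rot: [3.141, -0.0, 0.187]
force: [-0.1, -1.0, -0.2]
grip_width: 0.0853
finger_force: 0.0
clock: 2.3
position: [0.4884, -0.3004, 0.2113]
tool_rot: [3.142, -0.0, -0.093]
force: [0.1, -0.6, 1.0]
grip_width: 0.0855
finger_force: 0.0
clock: 2.7
position: [0.552, -0.221, 0.2048]
tool_rot: [-3.14, -0.0, -0.254]
force: [-0.3, -0.8, -0.0]
grip_width: 0.0854
finger_force: 0.0
[ 0.241  0.503  0.058  1.714 -0.038  0.926 -1.51 ] [ 0.552 -0.221  0.205]
[[-0.253 -0.922 -0.294  0.627]
 [-0.967  0.24   0.079 -0.241]
 [-0.003  0.304 -0.953  0.347]
 [ 0.     0.     0.     1.   ]]
gauge 0.97 [229.2, 125.1, 281.6, 198.2] [ 0.5621 -0.2221 -0.2305] 0.977
tee 0.9 [103.2, 104.5, 171.2, 162.7] [ 0.6161 -0.1137  0.1669] 0.952
tee 0.42 [2.5, 264.1, 66.1, 344.8] [ 0.617 -0.112  0.16 ] -0.0
adapter_large 0.68 [175.9, 248.5, 213.1, 297.3] [ 0.4533 -0.1169  0.0774] 0.958
```

View pics/w1.png

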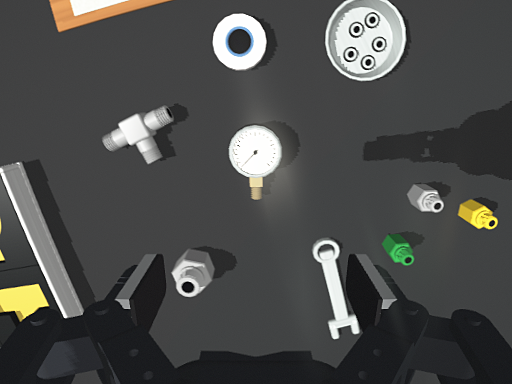

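The wrist view shows the gauge at (255,152) with its stem downward, and the wrist fit agrees with the fixed cameras to about 2 mm. I grasp at (.5753,-.225).

```bash
python3 plan.py .5753 -.225 .06 -.235 .03 0
```

```text
t 2.9 pos [ 0.5488 -0.2265  0.2054] rot [ 3.141  0.    -0.259] w 0.0856 ff 0.0 F [ 0.5 -0.3 -0.8] n 5 dyaw 0.024
[[0.005, -0.002, 0.029, 0.0, 0.0, -0.005, 0.0], [0.005, -0.002, 0.029, 0.0, 0.0, -0.005, 0.0], [0.005, -0.002, 0.029, 0.0, 0.0, -0.005, 0.0], [0.005, -0.002, 0.029, 0.0, 0.0, -0.005, 0.0], [0.005, -0.002, 0.029, 0.0, 0.0, -0.005, 0.0]]
```

```bash
python3 -m inch '[[0.005,-0.002,0.029,0,0,-0.005,0],[0.005,-0.002,0.029,0,0,-0.005,0],[0.005,-0.002,0.029,0,0,-0.005,0],[0.005,-0.002,0.029,0,0,-0.005,0],[0.007,-0.002,0.029,0,0,-0.004,0]]'
python3 -m inch '[[0,0,0,0,0,0,0],[0,0,0,0,0,0,0],[0,0,0,0,0,0,0]]' >/dev/null
python3 plan.py .5753 -.225 .009 -.235 .03 0
python3 - <<'E'
from fit import *
c=calibration('wrist'); im=grab_frame('wrist')
for d in outline_of('gauge','wrist'):
    x,f=fit('gauge',(.5633,-.2202),[('wrist',c,d['region'])],[-.25]); print(round(d['score'],2),x.round(4),round(f,3))
E
```

```text
clock: 3.4
position: [0.5775, -0.2238, 0.0594]
tool_rot: [3.141, -0.0, -0.236]
force: [0.5, -0.5, -0.2]
grip_width: 0.0856
finger_force: 0.0
t 3.7 pos [ 0.5782 -0.2234  0.062 ] rot [ 3.141e+00 -2.000e-03 -2.350e-01] w 0.0851 ff 0.0 F [-0.4  0.9 -0.5] n 2 dyaw 0.0
[[-0.001, 0.001, 0.027, 0.0, 0.0, -0.0, 0.0], [-0.001, 0.001, 0.027, 0.0, 0.0, -0.0, 0.0]]
0.57 [ 0.5615 -0.2223 -0.2367] 0.951
```

```bash
python3 -m inch '[[-0.002,0.001,0.026,0,0,0,0],[-0.001,0.001,0.025,0,0,0,0],[0,0,0,0,0,0,0],[0,0,0,0,0,0,0],[0,0,0,0,0,0,0]]'
python3 plan.py .5753 -.225 .009 -.235 .03 0|head -1
```

```text
clock: 4.3
position: [0.5755, -0.224, 0.0109]
tool_rot: [3.141, -0.002, -0.234]
force: [-0.3, 0.8, -0.1]
grip_width: 0.0856
finger_force: 0.0
t 4.3 pos [ 0.5755 -0.224   0.0109] rot [ 3.141e+00 -2.000e-03 -2.340e-01] w 0.0856 ff 0.0 F [-0.3  0.8 -0.1] n 1 dyaw -0.001
```

```bash
python3 -m inch '[[0,0,0.002,0,0,0,0.3],[0,0,0,0,0,0,0.6],[0,0,0,0,0,0,0.8],[0,0,0,0,0,0,0.8],[0,0,0,0,0,0,0.8]]' 40
python3 -m inch '[[0,0,0,0,0,0,0.8],[0,0,0,0,0,0,0.8],[0,0,0,0,0,0,0.8]]'
python3 -m inch '[[0,0,-0.01,0,0,0,0.8],[0,0,-0.02,0,0,0,0.8],[0,0,-0.02,0,0,0,0.8],[0,0,0,0,0,0,0.8]]'
python3 -c "
from h import *
im=grab_frame('wrist');save('w2',im)"
```

```text
clock: 4.8
position: [0.5749, -0.2239, 0.0081]
tool_rot: [3.142, -0.001, -0.234]
force: [-2.0, 1.0, 8.6]
grip_width: 0.0526
finger_force: 40.4
clock: 5.1
position: [0.5749, -0.2239, 0.0081]
tool_rot: [3.141, -0.001, -0.234]
force: [-2.6, 0.4, 9.7]
grip_width: 0.0527
finger_force: 40.4
clock: 5.5
position: [0.576, -0.2243, 0.0603]
tool_rot: [3.141, -0.004, -0.234]
force: [0.4, -0.3, -1.5]
grip_width: 0.0527
finger_force: 42.7
```

View pics/w2.png

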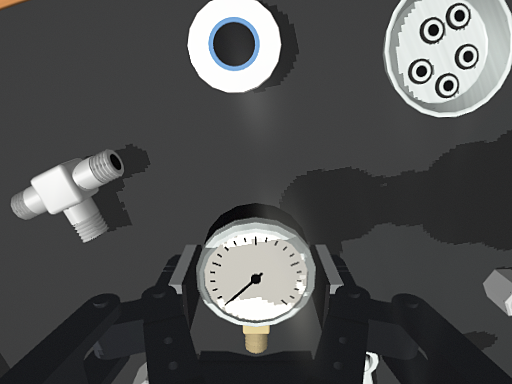

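The gauge is held level, with its dial at (256,278) and stem at (256,338). I carry it to the tray.

```bash
python3 -m inch '[[0,0,-0.03,0,0,0,0.8],[0,0,-0.03,0,0,0,0.8],[0,0,-0.01,0,0,0,0.8]]'
python3 plan.py .587 .109 .13 -.063 .03 .8
```

```text
clock: 5.85
position: [0.5753, -0.224, 0.1293]
tool_rot: [3.141, -0.002, -0.234]
force: [0.7, -0.9, -2.5]
grip_width: 0.0522
finger_force: 42.9
t 5.85 pos [ 0.5753 -0.224   0.1293] rot [ 3.141e+00 -2.000e-03 -2.340e-01] w 0.0522 ff 42.9 F [ 0.7 -0.9 -2.5] n 12 dyaw 0.171
[[-0.006, -0.027, -0.0, 0.0, 0.0, -0.014, 0.8], [-0.005, -0.027, -0.0, 0.0, 0.0, -0.014, 0.8], [-0.005, -0.027, -0.0, 0.0, 0.0, -0.014, 0.8], [-0.004, -0.027, -0.0, 0.0, 0.0, -0.014, 0.8], [-0.004, -0.027, -0.0, 0.0, 0.0, -0.014, 0.8]]
[[-0.004, -0.028, -0.0, 0.0, 0.0, -0.014, 0.8], [-0.003, -0.028, -0.0, 0.0, 0.0, -0.014, 0.8], [-0.003, -0.028, -0.0, 0.0, 0.0, -0.014, 0.8], [-0.002, -0.028, -0.0, 0.0, 0.0, -0.014, 0.8], [-0.002, -0.028, -0.0, 0.0, 0.0, -0.014, 0.8]]
[[-0.002, -0.028, -0.0, 0.0, 0.0, -0.014, 0.8], [-0.001, -0.028, -0.0, 0.0, 0.0, -0.014, 0.8]]
```

```bash
python3 -m inch '[[-0.006,-0.027,0,0,0,-0.014,0.8],[-0.005,-0.027,0,0,0,-0.014,0.8],[-0.005,-0.027,0,0,0,-0.014,0.8],[-0.004,-0.027,0,0,0,-0.014,0.8],[-0.004,-0.027,0,0,0,-0.014,0.8]]' >/dev/null
python3 -m inch '[[-0.004,-0.028,0,0,0,-0.014,0.8],[-0.003,-0.028,0,0,0,-0.014,0.8],[-0.003,-0.028,0,0,0,-0.014,0.8],[-0.002,-0.028,0,0,0,-0.014,0.8],[-0.002,-0.028,0,0,0,-0.014,0.8]]' >/dev/null
python3 -m inch '[[-0.002,-0.028,0,0,0,-0.014,0.8],[-0.001,-0.028,0,0,0,-0.014,0.8],[0,0,0,0,0,0,0.8],[0,0,0,0,0,0,0.8]]'
python3 plan.py .587 .109 .05 -.063 .03 .8
python3 -c "
from pk import *
tray(['wrist'],['tee','large','small'])
save('w3',grab_frame('wrist'))"
```

```text
clock: 7.25
position: [0.5853, 0.1104, 0.1263]
tool_rot: [3.141, 0.001, -0.065]
force: [0.4, -0.5, -1.1]
grip_width: 0.0525
finger_force: 43.0
t 7.25 pos [0.5853 0.1104 0.1263] rot [ 3.141e+00  1.000e-03 -6.500e-02] w 0.0525 ff 43.0 F [ 0.4 -0.5 -1.1] n 3 dyaw 0.002
[[0.001, 0.0, 0.025, 0.0, 0.0, -0.001, 0.8], [0.001, 0.0, 0.025, 0.0, 0.0, -0.001, 0.8], [0.001, 0.0, 0.025, 0.0, 0.0, -0.001, 0.8]]
['wrist'] [ 0.5195  0.169  -0.0656] -0.365 {'gauge': (np.float64(0.5717), np.float64(0.1095)), 'tee': (np.float64(0.46), np.float64(0.1168)), 'large': (np.float64(0.5791), np.float64(0.2213)), 'small': (np.float64(0.4673), np.float64(0.2286))}
```

View pics/w3.png

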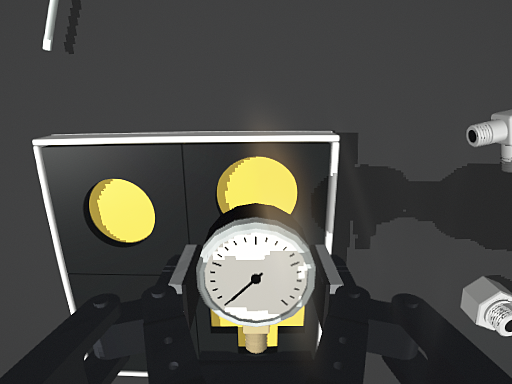

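The gauge sits above its pocket, whose round shows at (257,190), and the stem lines up with the slot. I lower it.

```bash
python3 -m inch '[[0.001,0,0.025,0,0,-0.001,0.8],[0,0.001,0.025,0,0,-0.001,0.8],[0,0,0.025,0,0,0,0.8],[0,0,0.008,0,0,0,0.8],[0,0,0,0,0,0,0.8]]'
python3 -m inch '[[0,0,0.003,0,0,0,0.8],[0,0,0.003,0,0,0,0.8],[0,0,0,0,0,0,0.8]]'
python3 plan.py .587 .109 .029 -.063 .03 .8
```

```text
clock: 7.85
position: [0.5863, 0.1081, 0.0435]
tool_rot: [3.141, 0.002, -0.065]
force: [0.4, 0.7, -0.2]
grip_width: 0.0523
finger_force: 43.0
clock: 8.15
position: [0.587, 0.109, 0.0387]
tool_rot: [-3.141, -0.001, -0.064]
force: [0.3, 0.0, -1.6]
grip_width: 0.053
finger_force: 43.0
t 8.15 pos [0.587  0.109  0.0387] rot [-3.141e+00 -1.000e-03 -6.400e-02] w 0.053 ff 43.0 F [ 0.3  0.  -1.6] n 1 dyaw 0.001
[[-0.0, 0.0, 0.01, 0.0, 0.0, -0.001, 0.8]]
```

```bash
python3 -m inch '[[0,0,0.003,0,0,0,0.8],[0,0,0.003,0,0,0,0.8],[0,0,0,0,0,0,0.8]]'
python3 -m inch '[[0,0,0.002,0,0,0,0.8],[0,0,0.001,0,0,0,0.8],[0,0,0,0,0,0,0.8],[0,0,0,0,0,0,0.8]]'
```

```text
clock: 8.45
position: [0.5866, 0.109, 0.0319]
tool_rot: [3.141, 0.0, -0.064]
force: [0.2, 0.1, -2.0]
grip_width: 0.0526
finger_force: 43.0
clock: 8.85
position: [0.5868, 0.109, 0.0293]
tool_rot: [-3.142, 0.0, -0.064]
force: [-0.1, -0.2, -0.5]
grip_width: 0.0525
finger_force: 43.0
```

```bash
python3 -m inch '[[0,0,0.001,0,0,0,0.8],[0,0,0,0,0,0,0.8],[0,0,0,0,0,0,0.8]]'
python3 -m inch '[[0,0,0.001,0,0,0,0.8],[0,0,0,0,0,0,0.8],[0,0,0,0,0,0,0.8]]'
```

```text
clock: 9.15
position: [0.5869, 0.109, 0.0291]
tool_rot: [-3.141, -0.0, -0.064]
force: [-4.6, -0.8, 14.0]
grip_width: 0.0525
finger_force: 44.6
clock: 9.45
position: [0.5869, 0.109, 0.029]
tool_rot: [-3.141, -0.001, -0.064]
force: [-11.1, -0.7, 32.8]
grip_width: 0.0525
finger_force: 46.4
```

```bash
python3 -m inch '[[0,0,-0.002,0,0,0,0.8],[0,0,0,0,0,0,0.3],[0,0,0,0,0,0,0.2],[0,0,0,0,0,0,0.1],[0,0,0,0,0,0,0.1]]'
python3 -m inch '[[0,0,-0.01,0,0,0,0.1],[0,0,-0.03,0,0,0,0.1],[0,0,-0.03,0,0,0,0.1],[0,0,-0.03,0,0,0,0.1]]'
python3 plan.py .616 -.11 .12 1.73 .03 0
python3 -c "
from fit import *
c=calibration('wrist'); save('w4',grab_frame('wrist'))
for d in outline_of('gauge','wrist'):
    x,f=fit('gauge',(.574,.110),[('wrist',c,d['region'])],[-.06],.021); print(round(d['score'],2),x.round(4),round(f,3))
"
```

```text
clock: 9.95
position: [0.5867, 0.109, 0.0291]
tool_rot: [3.142, 0.0, -0.064]
force: [-0.2, 0.2, 0.2]
grip_width: 0.0769
finger_force: 0.0
clock: 10.35
position: [0.5867, 0.109, 0.1311]
tool_rot: [-3.141, -0.0, -0.064]
force: [-0.2, -0.3, 0.1]
grip_width: 0.0769
finger_force: 0.0
t 10.35 pos [0.5867 0.109  0.1311] rot [-3.141 -0.    -0.064] w 0.0769 ff 0.0 F [-0.2 -0.3  0.1] n 11 dyaw -1.347
[[0.004, 0.02, 0.001, 0.0, 0.0, 0.122, 0.0], [0.006, 0.019, 0.001, 0.0, 0.0, 0.122, 0.0], [0.009, 0.018, 0.001, 0.0, 0.0, 0.122, 0.0], [0.011, 0.017, 0.001, 0.0, 0.0, 0.122, 0.0], [0.013, 0.016, 0.001, 0.0, 0.0, 0.122, 0.0]]
[[0.015, 0.014, 0.001, 0.0, 0.0, 0.122, 0.0], [0.016, 0.012, 0.001, 0.0, 0.0, 0.122, 0.0], [0.017, 0.01, 0.001, 0.0, 0.0, 0.122, 0.0], [0.019, 0.008, 0.001, 0.0, 0.0, 0.122, 0.0], [0.019, 0.005, 0.001, 0.0, 0.0, 0.122, 0.0]]
[[0.02, 0.003, 0.001, 0.0, 0.0, 0.122, 0.0]]
0.68 [ 0.5737  0.1101 -0.0533] 0.965
```

View pics/w4.png

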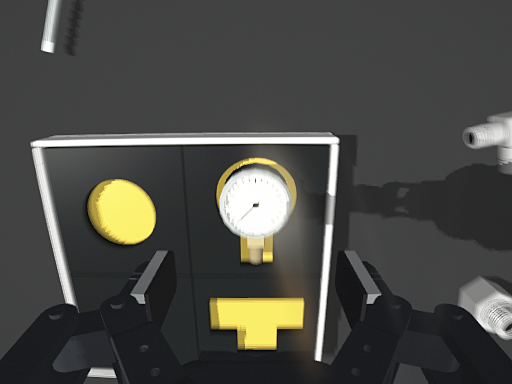

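The gauge is seated face up at (256,203), with its stem in the slot. Next is the tee, at the right yaw branch (+1.736).

```bash
python3 plan.py .612 -.112 .13 1.736 .03 0.05 exact
```

```text
t 10.45 pos [0.5887 0.1093 0.1337] rot [-3.14  -0.006 -0.065] w 0.077 ff 0.0 F [-0.5  0.9  1.3] n 14 dyaw 1.801
[[0.003, 0.016, 0.0, 0.0, 0.0, -0.129, 0.05], [0.001, 0.016, 0.0, 0.0, 0.0, -0.129, 0.05], [-0.001, 0.016, 0.0, 0.0, 0.0, -0.129, 0.05], [-0.003, 0.016, 0.0, 0.0, 0.0, -0.129, 0.05], [-0.005, 0.015, 0.0, 0.0, 0.0, -0.129, 0.05]]
[[-0.007, 0.014, 0.0, 0.0, 0.0, -0.129, 0.05], [-0.009, 0.013, 0.0, 0.0, 0.0, -0.129, 0.05], [-0.011, 0.012, 0.0, 0.0, 0.0, -0.129, 0.05], [-0.012, 0.01, 0.0, 0.0, 0.0, -0.129, 0.05], [-0.013, 0.009, 0.0, 0.0, 0.0, -0.129, 0.05]]
[[-0.014, 0.007, 0.0, 0.0, 0.0, -0.129, 0.05], [-0.015, 0.005, 0.0, 0.0, 0.0, -0.129, 0.05], [-0.016, 0.003, 0.0, 0.0, 0.0, -0.129, 0.05], [-0.016, 0.001, 0.0, 0.0, 0.0, -0.129, 0.05]]
```

```bash
python3 -m inch '[[0.003,0.016,0,0,0,-0.129,0.05],[0.001,0.016,0,0,0,-0.129,0.05],[-0.001,0.016,0,0,0,-0.129,0.05],[-0.003,0.016,0,0,0,-0.129,0.05],[-0.005,0.015,0,0,0,-0.129,0.05]]' >/dev/null
python3 -m inch '[[-0.007,0.014,0,0,0,-0.129,0.05],[-0.009,0.013,0,0,0,-0.129,0.05],[-0.011,0.012,0,0,0,-0.129,0.05],[-0.012,0.01,0,0,0,-0.129,0.05],[-0.013,0.009,0,0,0,-0.129,0.05]]' >/dev/null
python3 -m inch '[[-0.014,0.007,0,0,0,-0.129,0.05],[-0.015,0.005,0,0,0,-0.129,0.05],[-0.016,0.003,0,0,0,-0.129,0.05],[-0.016,0.001,0,0,0,-0.129,0.05],[0,0,0,0,0,0,0.05]]'
python3 -m inch '[[0,0,0,0,0,0,0.05],[0,0,0,0,0,0,0.05]]' >/dev/null
python3 -c "
from fit import *
c=calibration('wrist'); save('w5',grab_frame('wrist'))
print(telemetry.observe()['qpos'].round(2))
for d in outline_of('tee','wrist'):
    x,f=fit('tee',(.616,-.112),[('wrist',c,d['region'])],[.16]); print(round(d['score'],2),x.round(4),round(f,3),d['rect'])
"
python3 plan.py .616 -.113 .06 1.736 .03 0.05 exact
```

```text
clock: 11.95
position: [0.6122, -0.1156, 0.129]
tool_rot: [-3.141, 0.001, 1.742]
force: [-0.6, 0.2, -0.3]
grip_width: 0.081
finger_force: 0.0
[ 0.39  0.67 -0.46  1.68  0.37  0.88 -0.05]
0.64 [ 0.6158 -0.1135  0.1661] 0.942 [230.8, 151.5, 292.8, 240.4]
t 12.25 pos [ 0.6125 -0.1119  0.1294] rot [ 3.142 -0.     1.741] w 0.0808 ff 0.0 F [ 1.   1.1 -0. ] n 3 dyaw -0.005
[[-0.001, 0.001, 0.023, 0.0, 0.0, 0.002, 0.05], [-0.001, 0.001, 0.023, 0.0, 0.0, 0.002, 0.05], [-0.001, 0.001, 0.023, 0.0, 0.0, 0.002, 0.05]]
```

```bash
python3 -m inch '[[-0.001,0.001,0.023,0,0,0.002,0.05],[-0.001,0.002,0.023,0,0,0.002,0.05],[0,0.001,0.023,0,0,0.002,0.05],[0,0,0.025,0,0,0,0.05],[0,0,0.02,0,0,0,0.05]]'
python3 -m inch '[[0,0,0,0,0,0,0.05],[0,0,0,0,0,0,0.05],[0,0,0,0,0,0,0.05]]' >/dev/null
python3 plan.py .616 -.113 .009 1.737 .03 0.05 exact
```

```text
clock: 12.75
position: [0.6166, -0.1134, 0.0141]
tool_rot: [-3.141, -0.0, 1.736]
force: [0.0, -0.1, 0.7]
grip_width: 0.081
finger_force: 0.0
t 13.05 pos [ 0.6175 -0.114   0.0166] rot [3.14  0.    1.736] w 0.0814 ff 0.0 F [-0.1  0.2  0. ] n 1 dyaw 0.001
[[0.001, -0.001, 0.008, 0.0, 0.0, -0.001, 0.05]]
```

```bash
python3 -m inch '[[0.001,-0.001,0.006,0,0,0,0.05],[0,0,0,0,0,0,0.05],[0,0,0,0,0,0,0.4],[0,0,0,0,0,0,0.8],[0,0,0,0,0,0,0.8]]' 45
python3 -m inch '[[0,0,0,0,0,0,0.8],[0,0,0,0,0,0,0.8],[0,0,0,0,0,0,0.8]]'
python3 -m inch '[[0,0,-0.01,0,0,0,0.8],[0,0,-0.02,0,0,0,0.8],[0,0,-0.02,0,0,0,0.8],[0,0,-0.03,0,0,0,0.8],[0,0,-0.03,0,0,0,0.8]]'
python3 -m inch '[[0,0,-0.01,0,0,0,0.8],[0,0,0,0,0,0,0.8],[0,0,0,0,0,0,0.8]]'
python3 -c "
from h import *
im=grab_frame('wrist');save('w6',im)"
python3 plan.py .4612 .117 .13 1.507 .03 .8 exact
```

```text
clock: 13.55
position: [0.6158, -0.1134, 0.0098]
tool_rot: [3.141, 0.0, 1.736]
force: [-0.9, 0.2, 4.8]
grip_width: 0.0495
finger_force: 45.9
clock: 13.85
position: [0.6158, -0.1134, 0.0097]
tool_rot: [3.141, 0.0, 1.736]
force: [-2.4, 0.1, 5.2]
grip_width: 0.0495
finger_force: 46.0
clock: 14.35
position: [0.6153, -0.1133, 0.1208]
tool_rot: [-3.141, -0.0, 1.736]
force: [0.5, -0.4, -1.9]
grip_width: 0.0494
finger_force: 47.8
clock: 14.65
position: [0.6151, -0.1135, 0.1284]
tool_rot: [-3.141, -0.0, 1.736]
force: [-0.2, 0.8, -3.0]
grip_width: 0.0496
finger_force: 47.8
t 14.7 pos [ 0.615  -0.1133  0.1281] rot [-3.14  -0.     1.736] w 0.0499 ff 47.8 F [-0.7  0.1 -1.3] n 10 dyaw -0.229
[[0.025, -0.011, -0.0, 0.0, 0.0, 0.023, 0.8], [0.025, -0.012, -0.0, 0.0, 0.0, 0.023, 0.8], [0.025, -0.013, -0.0, 0.0, 0.0, 0.023, 0.8], [0.024, -0.013, -0.0, 0.0, 0.0, 0.023, 0.8], [0.024, -0.014, -0.0, 0.0, 0.0, 0.023, 0.8]]
[[0.024, -0.014, -0.0, 0.0, 0.0, 0.023, 0.8], [0.023, -0.015, -0.0, 0.0, 0.0, 0.023, 0.8], [0.023, -0.015, -0.0, 0.0, 0.0, 0.023, 0.8], [0.023, -0.016, -0.0, 0.0, 0.0, 0.023, 0.8], [0.022, -0.016, -0.0, 0.0, 0.0, 0.023, 0.8]]
```

View pics/w6.png

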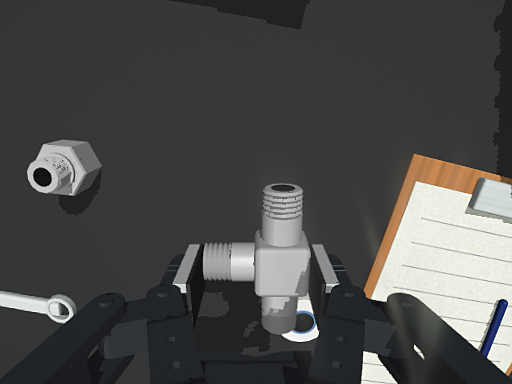

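The tee is held square, cube at (281,262) and branch end at (205,262), and it looks level. I carry it over.

```bash
python3 -m inch '[[0.025,-0.011,0,0,0,0.023,0.8],[0.025,-0.012,0,0,0,0.023,0.8],[0.025,-0.013,0,0,0,0.023,0.8],[0.024,-0.013,0,0,0,0.023,0.8],[0.024,-0.014,0,0,0,0.023,0.8]]' >/dev/null
python3 -m inch '[[0.024,-0.014,0,0,0,0.023,0.8],[0.023,-0.015,0,0,0,0.023,0.8],[0.023,-0.015,0,0,0,0.023,0.8],[0.023,-0.016,0,0,0,0.023,0.8],[0.022,-0.016,0,0,0,0.023,0.8]]' >/dev/null
python3 -m inch '[[0,0,0,0,0,0,0.8],[0,0,0,0,0,0,0.8],[0,0,0,0,0,0,0.8]]' >/dev/null
python3 plan.py .4612 .117 .05 1.507 .03 .8 exact
python3 -c "
from h import *
c=calibration('wrist');im=grab_frame('wrist')
for p in [('pocket_tee'),('pocket_small'),'pocket_large','tee']:
    print(p,[(round(d['score'],2),world('wrist',d['xy'],.005 if p!='tee' else .12,c)[0].round(3)) for d in landmark_of(p,'wrist')])
save('w7',im)"
```

```text
t 16.0 pos [0.462  0.1154 0.1288] rot [-3.141  0.     1.505] w 0.0498 ff 47.8 F [ 0.1  0.6 -2.6] n 3 dyaw 0.002
[[0.001, -0.0, 0.026, 0.0, 0.0, -0.001, 0.8], [0.001, -0.0, 0.026, 0.0, 0.0, -0.001, 0.8], [0.001, -0.0, 0.026, 0.0, 0.0, -0.001, 0.8]]
pocket_tee [(0.87, array([0.461, 0.118, 0.005])), (0.71, array([0.46 , 0.058, 0.005]))]
pocket_small [(0.78, array([0.466, 0.228, 0.005]))]
pocket_large [(0.96, array([0.581, 0.221, 0.005]))]
tee [(0.98, array([0.461, 0.117, 0.12 ]))]
```

View pics/w7.png

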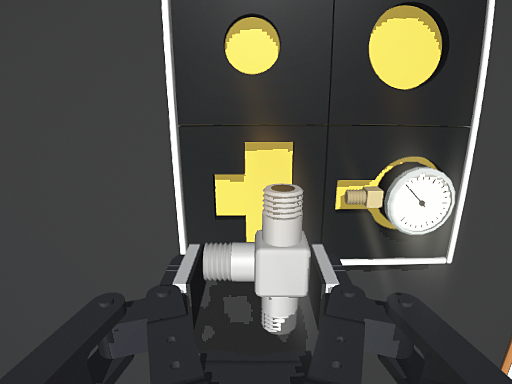

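The tee lines up with its pocket (branch at (230,195) and bar at (268,190), seen behind it in perspective). I lower it.

```bash
python3 -m inch '[[0.001,0,0.026,0,0,-0.001,0.8],[0.001,0,0.026,0,0,-0.001,0.8],[0,0,0.026,0,0,0,0.8],[0,0,0.01,0,0,0,0.8],[0,0,0,0,0,0,0.8]]'
python3 -m inch '[[0,0,0.003,0,0,0,0.8],[0,0,0.002,0,0,0,0.8],[0,0,0,0,0,0,0.8],[0,0,0,0,0,0,0.8]]'
```

```text
clock: 16.75
position: [0.4615, 0.118, 0.0405]
tool_rot: [-3.14, 0.001, 1.508]
force: [0.2, -0.9, -1.4]
grip_width: 0.0496
finger_force: 47.7
clock: 17.15
position: [0.4623, 0.1181, 0.0368]
tool_rot: [3.141, -0.0, 1.508]
force: [-0.7, 0.8, -2.4]
grip_width: 0.0499
finger_force: 47.8
```

```bash
python3 -m inch '[[0,0,0.003,0,0,0,0.8],[0,0,0.001,0,0,0,0.8],[0,0,0,0,0,0,0.8],[0,0,0,0,0,0,0.8]]'
python3 -m inch '[[0,0,0.001,0,0,0,0.8],[0,0,0,0,0,0,0.8],[0,0,0,0,0,0,0.8]]'
python3 -m inch '[[0,0,0.001,0,0,0,0.8],[0,0,0,0,0,0,0.8],[0,0,0,0,0,0,0.8]]'
```

```text
clock: 17.55
position: [0.462, 0.1182, 0.0323]
tool_rot: [-3.141, 0.0, 1.508]
force: [0.0, 0.3, -0.8]
grip_width: 0.0498
finger_force: 47.8
clock: 17.85
position: [0.4621, 0.1181, 0.0313]
tool_rot: [-3.142, 0.0, 1.508]
force: [0.5, -0.2, -2.2]
grip_width: 0.0498
finger_force: 47.8
clock: 18.15
position: [0.4622, 0.1182, 0.0307]
tool_rot: [3.141, 0.0, 1.508]
force: [-3.6, -0.4, 10.7]
grip_width: 0.0497
finger_force: 48.9
```

```bash
python3 -m inch '[[0,0,-0.001,0,0,0,0.8],[0,0,0,0,0,0,0.3],[0,0,0,0,0,0,0.2],[0,0,0,0,0,0,0.1],[0,0,0,0,0,0,0.1]]'
python3 -m inch '[[0,0,-0.01,0,0,0,0.1],[0,0,-0.03,0,0,0,0.1],[0,0,-0.03,0,0,0,0.1],[0,0,-0.03,0,0,0,0.1],[0,0,0,0,0,0,0.1]]'
python3 -c "
from fit import *
c=calibration('wrist'); save('w8',grab_frame('wrist'))
for d in outline_of('tee','wrist'):
    x,f=fit('tee',(.462,.118),[('wrist',c,d['region'])],[-.06],.021); print(round(d['score'],2),x.round(4),round(f,3))
"
python3 plan.py .44 -.125 .14 1.127 .03 .1 exact
```

```text
clock: 18.65
position: [0.4621, 0.1182, 0.0313]
tool_rot: [-3.142, -0.0, 1.508]
force: [0.2, 0.1, -0.1]
grip_width: 0.0768
finger_force: 0.0
clock: 19.15
position: [0.4636, 0.1186, 0.1351]
tool_rot: [3.137, -0.002, 1.508]
force: [-0.6, 0.3, -0.9]
grip_width: 0.0765
finger_force: 0.0
0.92 [ 0.4614  0.1176 -0.057 ] 0.941
0.7 [ 0.462  0.118 -0.06 ] -0.0
t 19.25 pos [0.4624 0.118  0.1322] rot [ 3.14  -0.     1.507] w 0.0766 ff 0.0 F [ 0.4 -0.8 -0.7] n 9 dyaw -0.38
[[-0.027, -0.001, -0.001, 0.0, 0.0, 0.042, 0.1], [-0.027, 0.0, -0.001, 0.0, 0.0, 0.042, 0.1], [-0.027, 0.002, -0.001, 0.0, 0.0, 0.042, 0.1], [-0.027, 0.003, -0.001, 0.0, 0.0, 0.042, 0.1], [-0.027, 0.004, -0.001, 0.0, 0.0, 0.042, 0.1]]
[[-0.027, 0.005, -0.001, 0.0, 0.0, 0.042, 0.1], [-0.026, 0.006, -0.001, 0.0, 0.0, 0.042, 0.1], [-0.026, 0.007, -0.001, 0.0, 0.0, 0.042, 0.1], [-0.026, 0.008, -0.001, 0.0, 0.0, 0.042, 0.1]]
```

View pics/w8.png

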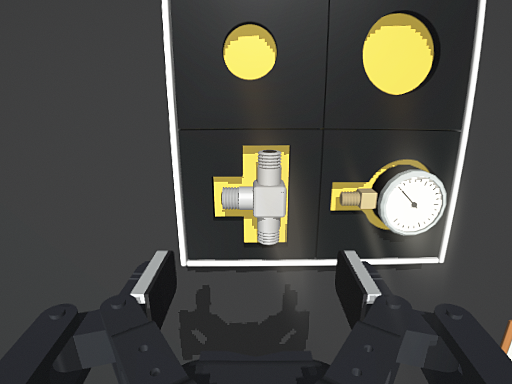

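The tee is seated at (265,197) and the gauge still sits well. Next is the large adapter.

```bash
python3 -m inch '[[-0.027,-0.001,-0.001,0,0,0.042,0.1],[-0.027,0,-0.001,0,0,0.042,0.1],[-0.027,0.002,-0.001,0,0,0.042,0.1],[-0.027,0.003,-0.001,0,0,0.042,0.1],[-0.027,0.004,-0.001,0,0,0.042,0.1]]' >/dev/null
python3 -m inch '[[-0.027,0.005,-0.001,0,0,0.042,0.1],[-0.026,0.006,-0.001,0,0,0.042,0.1],[-0.026,0.007,-0.001,0,0,0.042,0.1],[-0.026,0.008,-0.001,0,0,0.042,0.1],[0,0,0,0,0,0,0.1]]' >/dev/null
python3 -m inch '[[0,0,0,0,0,0,0.1],[0,0,0,0,0,0,0.1]]' >/dev/null
python3 -c "
from fit import *
c=calibration('wrist'); grab_frame('wrist')
print(telemetry.observe()['qpos'].round(2))
for l,p0 in [('adapter_large',(.453,-.116)),('adapter_small',(.476,-.395))]:
  for d in outline_of(l,'wrist'):
    x,f=fit(l,p0,[('wrist',c,d['region'])],[0.1,.4]); print(l,round(d['score'],2),x.round(4),round(f,3),d['rect'])
"
python3 plan.py .4533 -.1165 .06 1.127 .03 0.1 exact
```

```text
[ 0.42  0.41 -0.34  2.1   0.22  0.66 -0.51]
adapter_small 0.59 [ 0.476 -0.395  0.1  ] -0.0 [328.2, 358.7, 330.4, 364.5]
t 20.6 pos [ 0.4401 -0.1239  0.1402] rot [-3.141 -0.     1.131] w 0.077 ff 0.0 F [0.7 1.  0.3] n 3 dyaw -0.004
[[0.004, 0.003, 0.027, 0.0, 0.0, 0.001, 0.1], [0.004, 0.003, 0.027, 0.0, 0.0, 0.001, 0.1], [0.004, 0.003, 0.027, 0.0, 0.0, 0.001, 0.1]]
```

```bash
python3 -c "
from fit import *
c=calibration('wrist'); save('w9',grab_frame('wrist'))
for d in outline_of('adapter_large','wrist'):
    x,f=fit('adapter_large',(.453,-.116),[('wrist',c,d['region'])],[-.2,0.1,.4]); print(round(d['score'],2),x.round(4),round(f,3),d['rect'])
print(pix('wrist',[.453,-.116,.02],c))
"
```

```text
0.84 [ 0.4531 -0.1173  0.0772] 0.969 [242.8, 147.9, 291.0, 207.1]
[[265.71681585 175.42742608]]
```

View pics/w9.png

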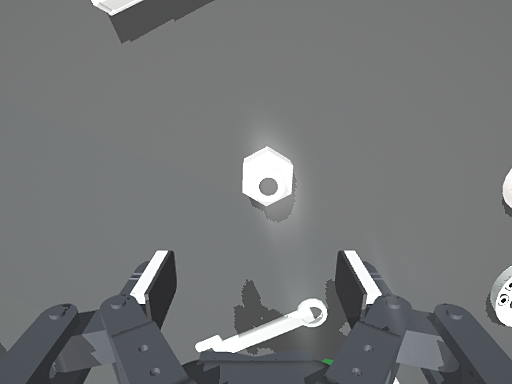

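The large adapter is at (267,178), with two flats facing the pads as fitted (yaw .077). I go down.

```bash
python3 -m inch '[[0.004,0.003,0.027,0,0,0.001,0.1],[0.004,0.003,0.027,0,0,0.001,0.1],[0.004,0.003,0.027,0,0,0.002,0.1],[0,0,0.025,0,0,0.002,0.1],[0,0,0.015,0,0,0,0.1]]' >/dev/null
python3 -m inch '[[0,0,0,0,0,0,0.1],[0,0,0,0,0,0,0.1],[0,0,0,0,0,0,0.1]]'
python3 plan.py .4531 -.117 .011 1.124 .03 0.1 exact
```

```text
clock: 21.5
position: [0.4539, -0.1177, 0.0202]
tool_rot: [3.14, -0.0, 1.124]
force: [-0.1, 1.3, 0.3]
grip_width: 0.0767
finger_force: 0.0
t 21.5 pos [ 0.4539 -0.1177  0.0202] rot [ 3.14  -0.     1.124] w 0.0767 ff 0.0 F [-0.1  1.3  0.3] n 1 dyaw 0.0
[[0.0, -0.001, 0.009, 0.0, 0.0, -0.0, 0.1]]
```

```bash
python3 -m inch '[[0,-0.001,0.008,0,0,0,0.1],[0,0,0,0,0,0,0.1],[0,0,0,0,0,0,0.5],[0,0,0,0,0,0,0.9],[0,0,0,0,0,0,0.9]]' 45
python3 -m inch '[[0,0,0,0,0,0,0.9],[0,0,0,0,0,0,0.9],[0,0,0,0,0,0,0.9]]'
python3 -m inch '[[0,0,-0.01,0,0,0,0.9],[0,0,-0.02,0,0,0,0.9],[0,0,-0.02,0,0,0,0.9],[0,0,-0.03,0,0,0,0.9],[0,0,-0.03,0,0,0,0.9]]'
python3 -m inch '[[0,0,-0.02,0,0,0,0.9],[0,0,0,0,0,0,0.9],[0,0,0,0,0,0,0.9]]'
python3 -c "
from h import *
im=grab_frame('wrist');save('w10',im)"
python3 plan.py .58 .2217 .145 1.124 .03 .9 exact
```

```text
clock: 22.0
position: [0.4526, -0.1173, 0.0117]
tool_rot: [3.141, -0.0, 1.124]
force: [0.1, 1.2, 5.3]
grip_width: 0.0401
finger_force: 44.6
clock: 22.3
position: [0.4526, -0.1173, 0.0117]
tool_rot: [3.141, -0.0, 1.124]
force: [-1.5, 0.8, 8.2]
grip_width: 0.04
finger_force: 44.9
clock: 22.8
position: [0.4519, -0.1171, 0.1228]
tool_rot: [-3.141, 0.0, 1.124]
force: [0.5, 0.2, -3.2]
grip_width: 0.0399
finger_force: 47.1
clock: 23.1
position: [0.4522, -0.1174, 0.1414]
tool_rot: [3.141, 0.0, 1.123]
force: [-0.5, -0.7, -3.6]
grip_width: 0.04
finger_force: 47.2
t 23.15 pos [ 0.4519 -0.1173  0.1408] rot [-3.141  0.     1.124] w 0.0398 ff 47.2 F [-1.2  0.3 -3.3] n 13 dyaw 0.0
[[0.028, -0.002, -0.0, 0.0, 0.0, -0.0, 0.9], [0.028, -0.002, -0.0, 0.0, 0.0, -0.0, 0.9], [0.028, -0.002, -0.0, 0.0, 0.0, -0.0, 0.9], [0.028, -0.002, -0.0, 0.0, 0.0, -0.0, 0.9], [0.028, -0.002, -0.0, 0.0, 0.0, -0.0, 0.9]]
[[0.028, -0.002, -0.0, 0.0, 0.0, -0.0, 0.9], [0.028, -0.002, -0.0, 0.0, 0.0, -0.0, 0.9], [0.028, -0.002, -0.0, 0.0, 0.0, -0.0, 0.9], [0.028, -0.002, -0.0, 0.0, 0.0, -0.0, 0.9], [0.028, -0.002, -0.0, 0.0, 0.0, -0.0, 0.9]]
[[0.028, -0.002, -0.0, 0.0, 0.0, -0.0, 0.9], [0.028, -0.002, -0.0, 0.0, 0.0, -0.0, 0.9], [0.028, -0.002, -0.0, 0.0, 0.0, -0.0, 0.9]]
```

View pics/w10.png

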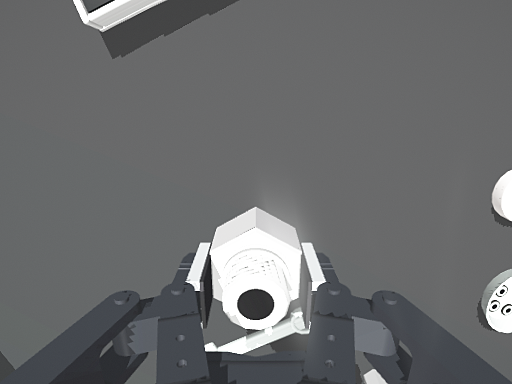

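The large adapter is held upright, spigot at (255,303). I carry it to the pocket.

```bash
python3 -m inch '[[0.028,-0.002,0,0,0,0,0.9],[0.028,-0.002,0,0,0,0,0.9],[0.028,-0.002,0,0,0,0,0.9],[0.028,-0.002,0,0,0,0,0.9],[0.028,-0.002,0,0,0,0,0.9]]' >/dev/null
python3 -m inch '[[0.028,-0.002,0,0,0,0,0.9],[0.028,-0.002,0,0,0,0,0.9],[0.028,-0.002,0,0,0,0,0.9],[0.028,-0.002,0,0,0,0,0.9],[0.028,-0.002,0,0,0,0,0.9]]' >/dev/null
python3 -m inch '[[0.028,-0.002,0,0,0,0,0.9],[0.028,-0.002,0,0,0,0,0.9],[0.028,-0.002,0,0,0,0,0.9],[0,0,0,0,0,0,0.9],[0,0,0,0,0,0,0.9]]' >/dev/null
python3 -m inch '[[0,0,0,0,0,0,0.9]]' >/dev/null
python3 plan.py .58 .2217 .06 1.124 .03 .9 exact
python3 -c "
from h import *
c=calibration('wrist');im=grab_frame('wrist')
for p in ['pocket_small','pocket_large']:
    print(p,[(round(d['score'],2),world('wrist',d['xy'],.005,c)[0].round(3)) for d in landmark_of(p,'wrist')])"
```

```text
t 24.75 pos [0.5858 0.2212 0.1402] rot [-3.141e+00  2.000e-03  1.123e+00] w 0.0399 ff 47.1 F [-0.4  0.5 -2.3] n 3 dyaw 0.001
[[-0.001, -0.002, 0.027, 0.0, 0.0, -0.0, 0.9], [-0.001, -0.002, 0.027, 0.0, 0.0, -0.0, 0.9], [-0.001, -0.002, 0.027, 0.0, 0.0, -0.0, 0.9]]
pocket_small [(0.61, array([0.466, 0.231, 0.005]))]
pocket_large [(0.7, array([0.581, 0.221, 0.005]))]
```

```bash
python3 -m inch '[[-0.001,-0.002,0.027,0,0,0,0.9],[-0.001,-0.002,0.027,0,0,0,0.9],[0,-0.001,0.027,0,0,0,0.9],[0,0,0.015,0,0,0,0.9],[0,0,0,0,0,0,0.9]]' >/dev/null
python3 -m inch '[[0,0,0,0,0,0,0.9],[0,0,0,0,0,0,0.9]]' >/dev/null
python3 plan.py .5805 .2217 .0337 1.124 .03 .9 exact
```

```text
t 25.6 pos [0.5818 0.2228 0.0467] rot [ 3.140e+00 -1.000e-03  1.124e+00] w 0.0401 ff 47.0 F [-0.7  0.3 -2.6] n 1 dyaw 0.0
[[-0.002, -0.001, 0.013, 0.0, 0.0, -0.0, 0.9]]
```

```bash
python3 -m inch '[[-0.001,-0.001,0.004,0,0,0,0.9],[-0.001,0,0.004,0,0,0,0.9],[0,0,0.003,0,0,0,0.9],[0,0,0,0,0,0,0.9],[0,0,0,0,0,0,0.9]]'
python3 -m inch '[[0,0,0.001,0,0,0,0.9],[0,0,0,0,0,0,0.9],[0,0,0,0,0,0,0.9]]'
python3 -m inch '[[0,0,0.001,0,0,0,0.9],[0,0,0,0,0,0,0.9],[0,0,0,0,0,0,0.9]]'
```

```text
clock: 26.1
position: [0.5792, 0.2212, 0.0342]
tool_rot: [-3.141, 0.0, 1.124]
force: [0.5, -0.1, -3.9]
grip_width: 0.0405
finger_force: 47.1
clock: 26.4
position: [0.5792, 0.2212, 0.0333]
tool_rot: [3.142, -0.0, 1.124]
force: [0.2, 0.3, -3.2]
grip_width: 0.0397
finger_force: 47.1
clock: 26.7
position: [0.5793, 0.2213, 0.0327]
tool_rot: [3.141, -0.0, 1.124]
force: [-2.0, -0.7, 5.1]
grip_width: 0.0399
finger_force: 48.1
```

```bash
python3 -m inch '[[0,0,-0.001,0,0,0,0.9],[0,0,0,0,0,0,0.4],[0,0,0,0,0,0,0.3],[0,0,0,0,0,0,0.25],[0,0,0,0,0,0,0.25]]'
python3 -m inch '[[0,0,-0.01,0,0,0,0.25],[0,0,-0.03,0,0,0,0.25],[0,0,-0.03,0,0,0,0.25],[0,0,-0.03,0,0,0,0.25],[0,0,-0.01,0,0,0,0.25]]'
python3 -c "
from fit import *
c=calibration('wrist'); save('w11',grab_frame('wrist'))
for d in outline_of('adapter_large','wrist'):
    x,f=fit('adapter_large',(.58,.2215),[('wrist',c,d['region'])],[.08],.021); print(round(d['score'],2),x.round(4),round(f,3))
"
python3 plan.py .456 -.403 .14 .377 .035 .25 exact
```

```text
clock: 27.2
position: [0.5792, 0.2212, 0.0333]
tool_rot: [3.142, -0.0, 1.124]
force: [0.1, 0.3, -0.3]
grip_width: 0.0639
finger_force: 0.0
clock: 27.7
position: [0.5803, 0.2218, 0.1471]
tool_rot: [3.139, -0.003, 1.124]
force: [-0.6, -0.4, 1.3]
grip_width: 0.0641
finger_force: 0.0
0.97 [0.5789 0.2218 0.0899] 0.961
t 27.8 pos [0.58   0.2215 0.1453] rot [ 3.140e+00 -2.000e-03  1.124e+00] w 0.0643 ff 0.0 F [-0.1 -0.5 -0.7] n 19 dyaw -0.747
[[-0.032, 0.008, 0.0, 0.0, 0.0, 0.039, 0.25], [-0.032, 0.01, 0.0, 0.0, 0.0, 0.039, 0.25], [-0.032, 0.011, 0.0, 0.0, 0.0, 0.039, 0.25], [-0.031, 0.012, 0.0, 0.0, 0.0, 0.039, 0.25], [-0.031, 0.013, 0.0, 0.0, 0.0, 0.039, 0.25]]
[[-0.03, 0.015, 0.0, 0.0, 0.0, 0.039, 0.25], [-0.03, 0.016, 0.0, 0.0, 0.0, 0.039, 0.25], [-0.029, 0.017, 0.0, 0.0, 0.0, 0.039, 0.25], [-0.028, 0.018, 0.0, 0.0, 0.0, 0.039, 0.25], [-0.028, 0.019, 0.0, 0.0, 0.0, 0.039, 0.25]]
[[-0.027, 0.02, 0.0, 0.0, 0.0, 0.039, 0.25], [-0.026, 0.021, 0.0, 0.0, 0.0, 0.039, 0.25], [-0.025, 0.022, 0.0, 0.0, 0.0, 0.039, 0.25], [-0.024, 0.023, 0.0, 0.0, 0.0, 0.039, 0.25], [-0.023, 0.024, 0.0, 0.0, 0.0, 0.039, 0.25]]
[[-0.022, 0.025, 0.0, 0.0, 0.0, 0.039, 0.25], [-0.021, 0.026, 0.0, 0.0, 0.0, 0.039, 0.25], [-0.02, 0.027, 0.0, 0.0, 0.0, 0.039, 0.25], [-0.019, 0.027, 0.0, 0.0, 0.0, 0.039, 0.25]]
```

View pics/w11.png

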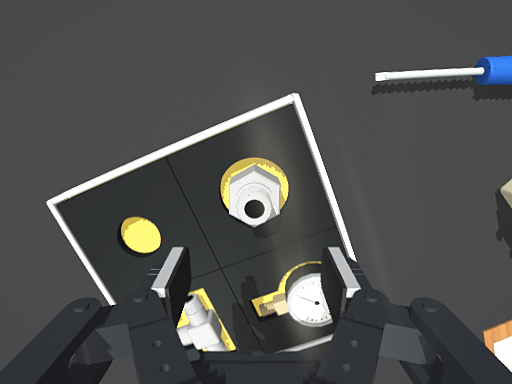

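The large adapter stands in its pocket at (254,195). Now the grey small adapter.

```bash
python3 -m inch '[[-0.032,0.008,0,0,0,0.039,0.25],[-0.032,0.01,0,0,0,0.039,0.25],[-0.032,0.011,0,0,0,0.039,0.25],[-0.031,0.012,0,0,0,0.039,0.25],[-0.031,0.013,0,0,0,0.039,0.25]]' >/dev/null
python3 -m inch '[[-0.03,0.015,0,0,0,0.039,0.25],[-0.03,0.016,0,0,0,0.039,0.25],[-0.029,0.017,0,0,0,0.039,0.25],[-0.028,0.018,0,0,0,0.039,0.25],[-0.028,0.019,0,0,0,0.039,0.25]]' >/dev/null
python3 -m inch '[[-0.027,0.02,0,0,0,0.039,0.25],[-0.026,0.021,0,0,0,0.039,0.25],[-0.025,0.022,0,0,0,0.039,0.25],[-0.024,0.023,0,0,0,0.039,0.25],[-0.023,0.024,0,0,0,0.039,0.25]]' >/dev/null
python3 -m inch '[[-0.022,0.025,0,0,0,0.039,0.25],[-0.021,0.026,0,0,0,0.039,0.25],[-0.02,0.027,0,0,0,0.039,0.25],[-0.019,0.027,0,0,0,0.039,0.25],[0,0,0,0,0,0,0.25]]' >/dev/null
python3 -m inch '[[0,0,0,0,0,0,0.25],[0,0,0,0,0,0,0.25]]' >/dev/null
python3 -c "
from fit import *
c=calibration('wrist'); save('w12',grab_frame('wrist'))
for d in outline_of('adapter_small','wrist'):
    u=world('wrist',[(d['rect'][0]+d['rect'][2])/2,(d['rect'][1]+d['rect'][3])/2],.015,c)[0]
    x,f=fit('adapter_small',u[:2],[('wrist',c,d['region'])],[-.2,0.1,.4]); print(round(d['score'],2),x.round(4),round(f,3),d['rect'])
"
python3 plan.py .476 -.395 .06 .377 .035 .25 exact
```

```text
0.88 [ 0.4214 -0.3588  0.2055] 0.911 [184.0, 192.9, 211.4, 229.2]
0.69 [ 0.44   -0.4559  0.7851] 0.929 [287.4, 211.8, 318.6, 246.7]
t 30.1 pos [ 0.459  -0.4017  0.1431] rot [-3.141  0.     0.384] w 0.0644 ff 0.0 F [ 0.5  0.2 -0.1] n 3 dyaw -0.007
[[0.006, 0.0, 0.028, 0.0, 0.0, 0.002, 0.25], [0.006, 0.0, 0.028, 0.0, 0.0, 0.002, 0.25], [0.006, 0.0, 0.028, 0.0, 0.0, 0.002, 0.25]]
```

View pics/w12.png

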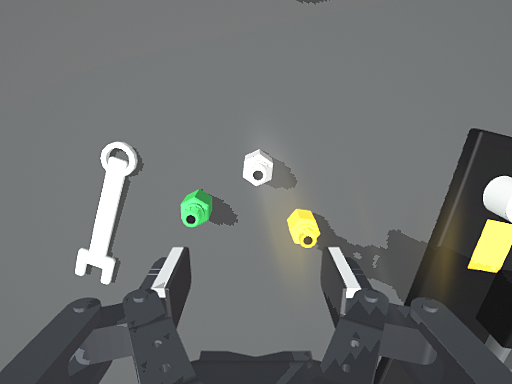

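The grey small adapter is at (258,168), between the green decoy at (196,209) and the yellow one at (304,228). The network missed it, so I fit it from its brightness mask.

```bash
python3 -c "
from fit import *
c=calibration('wrist'); im=grab_frame('wrist')
hs=[d['region'] for d in outline_of('adapter_small','wrist') if abs(d['rect'][0]-245)<15]
g=im.max(2); print(np.percentile(g[140:195,225:290],[10,30,50,70,80]), len(hs))
m=np.zeros((384,512),bool); m[140:195,225:290]=(g>120)[140:195,225:290]
n,l,st,ce=cv2.connectedComponentsWithStats(m.astype(np.uint8)); j=1+np.argmax(st[1:,4]); k=cv2.morphologyEx((l==j).astype(np.uint8),cv2.MORPH_CLOSE,np.ones((9,9)))>0; print(st[j])
for r in hs+[k]:
    x,f=fit('adapter_small',(.476,-.395),[('wrist',c,r)],[0,0.3,.6,.9]); print(x.round(4),round(f,3))
"
```

```text
[115.  124.  127.  137.  171.6] 1
[ 225  140   65   55 2962]
[ 0.4763 -0.3962  0.2802] 0.964
[ 0.4663 -0.3913  0.8623] 0.282
```

```bash
python3 plan.py .4763 -.3962 .05 .29 .035 .25 exact
```

```text
t 30.2 pos [ 0.459  -0.4021  0.1433] rot [-3.141 -0.     0.384] w 0.0639 ff 0.0 F [ 0.9 -0.4 -0. ] n 3 dyaw -0.094
[[0.006, 0.0, 0.031, 0.0, 0.0, 0.031, 0.25], [0.006, 0.0, 0.031, 0.0, 0.0, 0.031, 0.25], [0.006, -0.0, 0.031, 0.0, 0.0, 0.031, 0.25]]
```

```bash
python3 -m inch '[[0.006,0,0.025,0,0,0.031,0.35],[0.006,0,0.025,0,0,0.031,0.4],[0.006,0,0.025,0,0,0.031,0.4],[0,0,0,0,0,0,0.4],[0,0,0,0,0,0,0.4]]' >/dev/null
python3 -c "
from fit import *
c=calibration('wrist'); im=grab_frame('wrist'); print(telemetry.observe()['position'])
for d in outline_of('adapter_small','wrist'):
    x,f=fit('adapter_small',(.476,-.396),[('wrist',c,d['region'])],[0,0.3,.6]); print(x.round(4),round(f,3),d['rect'])
"
python3 plan.py .4763 -.3962 .0125 .29 .035 .4 exact
```

```text
[ 0.4757504  -0.39694002  0.06940579]
[ 0.4767 -0.3959  0.1796] 0.92 [238.7, 193.9, 273.9, 245.6]
[ 0.476 -0.396  0.   ] -0.0 [171.9, 249.0, 183.4, 257.3]
[ 0.476 -0.396  0.   ] -0.0 [297.4, 264.6, 312.9, 304.8]
t 30.8 pos [ 0.4758 -0.3972  0.0697] rot [ 3.14e+00 -1.00e-03  2.90e-01] w 0.0511 ff 0.0 F [ 0.3  0.1 -0.2] n 2 dyaw -0.0
[[0.0, -0.0, 0.029, 0.0, 0.0, 0.0, 0.4], [0.0, -0.0, 0.029, 0.0, 0.0, 0.0, 0.4]]
```

```bash
python3 -m inch '[[0,0,0.025,0,0,0.02,0.4],[0,0,0.02,0,0,0.02,0.4],[0,0,0,0,0,0,0.4],[0,0,0,0,0,0,0.4],[0,0,0,0,0,0,0.4]]'
python3 plan.py .4763 -.3962 .0125 .25 .035 .4 exact|tail -1
```

```text
clock: 31.3
position: [0.4761, -0.3973, 0.0249]
tool_rot: [3.14, -0.001, 0.25]
force: [1.0, -0.2, 0.3]
grip_width: 0.0516
finger_force: 0.0
[[0.0, -0.001, 0.012, 0.0, 0.0, 0.0, 0.4]]
```

```bash
python3 -m inch '[[0,-0.001,0.012,0,0,0,0.4],[0,0,0,0,0,0,0.4],[0,0,0,0,0,0,0.4],[0,0,0,0,0,0,0.6],[0,0,0,0,0,0,0.7]]' 30
python3 -m inch '[[0,0,0,0,0,0,0.85],[0,0,0,0,0,0,0.95],[0,0,0,0,0,0,0.95],[0,0,0,0,0,0,0.95],[0,0,0,0,0,0,0.95]]'
```

```text
clock: 31.8
position: [0.4754, -0.3958, 0.0115]
tool_rot: [3.141, -0.0, 0.25]
force: [-0.3, -0.4, 0.2]
grip_width: 0.0259
finger_force: 0.4
clock: 32.3
position: [0.4754, -0.3958, 0.0116]
tool_rot: [3.141, -0.0, 0.25]
force: [-1.2, 1.5, 6.4]
grip_width: 0.023
finger_force: 29.8
```

```bash
python3 -m inch '[[0,0,-0.01,0,0,0,0.95],[0,0,-0.02,0,0,0,0.95],[0,0,-0.02,0,0,0,0.95],[0,0,-0.03,0,0,0,0.95],[0,0,-0.03,0,0,0,0.95]]' 35
python3 -m inch '[[0,0,-0.02,0,0,0,0.95],[0,0,0,0,0,0,0.95],[0,0,0,0,0,0,0.95]]' 
python3 -c "
from h import *
im=grab_frame('wrist');save('w13',im)"
python3 plan.py .4683 .229 .14 .25 .035 .95 exact
```

```text
clock: 32.8
position: [0.4751, -0.3955, 0.1227]
tool_rot: [-3.141, 0.0, 0.25]
force: [0.9, -0.5, -1.2]
grip_width: 0.0232
finger_force: 34.5
clock: 33.1
position: [0.4752, -0.3957, 0.1416]
tool_rot: [3.141, -0.0, 0.25]
force: [0.5, 0.3, -1.5]
grip_width: 0.0233
finger_force: 34.6
t 33.15 pos [ 0.475  -0.3954  0.1409] rot [-3.141e+00  1.000e-03  2.500e-01] w 0.0232 ff 34.6 F [-0.2  0.3 -0.5] n 18 dyaw 0.0
[[0.008, -0.034, 0.0, 0.0, 0.0, -0.0, 0.95], [0.008, -0.034, 0.0, 0.0, 0.0, -0.0, 0.95], [0.008, -0.034, 0.0, 0.0, 0.0, -0.0, 0.95], [0.008, -0.034, 0.0, 0.0, 0.0, -0.0, 0.95], [0.008, -0.034, 0.0, 0.0, 0.0, -0.0, 0.95]]
[[0.008, -0.034, 0.0, 0.0, 0.0, -0.0, 0.95], [0.008, -0.034, 0.0, 0.0, 0.0, -0.0, 0.95], [0.008, -0.034, 0.0, 0.0, 0.0, -0.0, 0.95], [0.008, -0.034, 0.0, 0.0, 0.0, -0.0, 0.95], [0.008, -0.034, 0.0, 0.0, 0.0, -0.0, 0.95]]
[[0.008, -0.034, 0.0, 0.0, 0.0, -0.0, 0.95], [0.008, -0.034, 0.0, 0.0, 0.0, -0.0, 0.95], [0.008, -0.034, 0.0, 0.0, 0.0, -0.0, 0.95], [0.008, -0.034, 0.0, 0.0, 0.0, -0.0, 0.95], [0.008, -0.034, 0.0, 0.0, 0.0, -0.0, 0.95]]
[[0.008, -0.034, 0.0, 0.0, 0.0, -0.0, 0.95], [0.008, -0.034, 0.0, 0.0, 0.0, -0.0, 0.95], [0.008, -0.034, 0.0, 0.0, 0.0, -0.0, 0.95]]
```

View pics/w13.png

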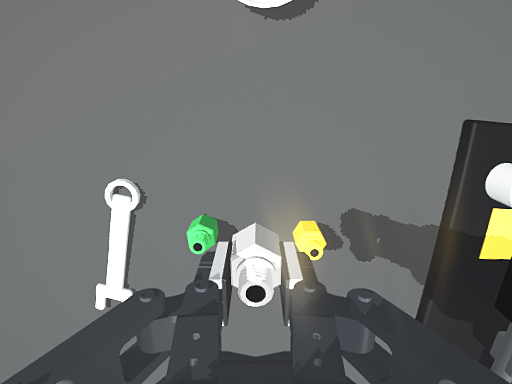

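The small adapter is held upright, spigot at (256,292), and the decoys are still standing. I carry it over.

```bash
python3 -m inch '[[0.008,-0.034,0,0,0,0,0.95],[0.008,-0.034,0,0,0,0,0.95],[0.008,-0.034,0,0,0,0,0.95],[0.008,-0.034,0,0,0,0,0.95],[0.008,-0.034,0,0,0,0,0.95]]' >/dev/null
python3 -m inch '[[0.008,-0.034,0,0,0,0,0.95],[0.008,-0.034,0,0,0,0,0.95],[0.008,-0.034,0,0,0,0,0.95],[0.008,-0.034,0,0,0,0,0.95],[0.008,-0.034,0,0,0,0,0.95]]' >/dev/null
python3 -m inch '[[0.008,-0.034,0,0,0,0,0.95],[0.008,-0.034,0,0,0,0,0.95],[0.008,-0.034,0,0,0,0,0.95],[0.008,-0.034,0,0,0,0,0.95],[0.008,-0.034,0,0,0,0,0.95]]' >/dev/null
python3 -m inch '[[0.008,-0.034,0,0,0,0,0.95],[0.008,-0.034,0,0,0,0,0.95],[0.008,-0.034,0,0,0,0,0.95],[0,0,0,0,0,0,0.95],[0,0,0,0,0,0,0.95]]' >/dev/null
python3 -m inch '[[0,0,0,0,0,0,0.95]]' >/dev/null
python3 plan.py .4683 .229 .05 .25 .03 .95 exact
python3 -c "
from h import *
c=calibration('wrist');im=grab_frame('wrist'); save('w14',im)
for p in ['pocket_small','pocket_large']:
    print(p,[(round(d['score'],2),world('wrist',d['xy'],.005,c)[0].round(3)) for d in landmark_of(p,'wrist')])"
```

```text
t 35.25 pos [0.4633 0.2318 0.1407] rot [3.141e+00 1.000e-03 2.490e-01] w 0.023 ff 34.7 F [-0.3 -0.3 -1.6] n 4 dyaw 0.001
[[0.001, 0.001, 0.023, 0.0, 0.0, -0.0, 0.95], [0.001, 0.001, 0.023, 0.0, 0.0, -0.0, 0.95], [0.001, 0.001, 0.023, 0.0, 0.0, -0.0, 0.95], [0.001, 0.001, 0.023, 0.0, 0.0, -0.0, 0.95]]
pocket_small [(0.65, array([0.465, 0.229, 0.005]))]
pocket_large []
```

```bash
python3 -m inch '[[0.001,0.001,0.023,0,0,0,0.95],[0.001,0.001,0.023,0,0,0,0.95],[0.001,0.001,0.023,0,0,0,0.95],[0.001,0.001,0.023,0,0,0,0.95],[0,0,0,0,0,0,0.95]]' >/dev/null
python3 -m inch '[[0,0,0,0,0,0,0.95],[0,0,0,0,0,0,0.95]]' >/dev/null
python3 plan.py .468 .229 .0346 .25 .03 .95 exact
```

```text
t 36.1 pos [0.469  0.2301 0.0505] rot [-3.141e+00 -1.000e-03  2.490e-01] w 0.0232 ff 34.6 F [-0.4 -0.3 -0.6] n 1 dyaw 0.001
[[-0.001, 0.001, 0.016, 0.0, 0.0, -0.001, 0.95]]
```

```bash
python3 -m inch '[[-0.001,0.001,0.005,0,0,0,0.95],[0,0,0.005,0,0,0,0.95],[0,0,0.004,0,0,0,0.95],[0,0,0,0,0,0,0.95],[0,0,0,0,0,0,0.95]]'
python3 -m inch '[[0,0,0.001,0,0,0,0.95],[0,0,0,0,0,0,0.95],[0,0,0,0,0,0,0.95]]'
```

```text
clock: 36.6
position: [0.4676, 0.2288, 0.0352]
tool_rot: [3.142, 0.0, 0.25]
force: [0.7, -0.6, -0.2]
grip_width: 0.023
finger_force: 34.6
clock: 36.9
position: [0.4677, 0.2288, 0.0343]
tool_rot: [-3.142, -0.0, 0.25]
force: [-0.1, 0.3, -1.2]
grip_width: 0.0232
finger_force: 34.6
```

```bash
python3 -m inch '[[0,0,0.001,0,0,0,0.95],[0,0,0,0,0,0,0.95],[0,0,0,0,0,0,0.95]]'
python3 -m inch '[[0,0,0.001,0,0,0,0.95],[0,0,0,0,0,0,0.95],[0,0,0,0,0,0,0.95]]'
```

```text
clock: 37.2
position: [0.4677, 0.2288, 0.0333]
tool_rot: [-3.142, -0.0, 0.25]
force: [-0.8, 1.2, -0.5]
grip_width: 0.0234
finger_force: 34.6
clock: 37.5
position: [0.4678, 0.2289, 0.0326]
tool_rot: [-3.142, -0.0, 0.25]
force: [-1.8, -1.5, 7.6]
grip_width: 0.0227
finger_force: 35.5
```

```bash
python3 -m inch '[[0,0,-0.001,0,0,0,0.95],[0,0,0,0,0,0,0.6],[0,0,0,0,0,0,0.5],[0,0,0,0,0,0,0.45],[0,0,0,0,0,0,0.45]]'
python3 -m inch '[[0,0,-0.01,0,0,0,0.45],[0,0,-0.03,0,0,0,0.45],[0,0,-0.03,0,0,0,0.45],[0,0,-0.03,0,0,0,0.45],[0,0,-0.03,0,0,0,0.45]]'
python3 -m inch '[[0,-0.03,-0.02,0,0,0,0.45],[0,-0.03,0,0,0,0,0.45],[0,-0.03,0,0,0,0,0.45],[0,0,0,0,0,0,0.45],[0,0,0,0,0,0,0.45]]'
python3 - <<'E'
from fit import *
H=dict(gauge=(.5735,.11,-.06),tee=(.4612,.1175,-.06),adapter_large=(.5795,.2215,.08),adapter_small=(.468,.229,.25))
c=calibration('wrist'); a=grab_frame('wrist')
for l in H:
    for d in outline_of(l,'wrist'):
        x,f=fit(l,H[l][:2],[('wrist',c,d['region'])],[H[l][2]],.021)
        if f>.3: print(l,round(d['score'],2),x.round(4),round(f,3))
b=grab_frame('scene'); t=grab_frame('top')
save('end',np.vstack([cv2.resize(a,(400,300)),cv2.resize(t,(400,300))]) if 0 else np.hstack([cv2.resize(a,(400,300)),cv2.resize(b[100:310,180:460],(400,300))]))
for l in ['spanner','tape_roll']: print(l,[(round(d['score'],2),np.round(d['xy']),world('top',d['xy'],0)[0].round(3)[:2]) for d in landmark_of(l,'top')])
E
```

```text
clock: 38.0
position: [0.4677, 0.2288, 0.0333]
tool_rot: [-3.142, 0.0, 0.25]
force: [-0.1, -0.3, 1.2]
grip_width: 0.047
finger_force: 0.0
clock: 38.5
position: [0.4675, 0.2287, 0.1653]
tool_rot: [-3.141, -0.0, 0.25]
force: [0.3, 0.3, 0.0]
grip_width: 0.0468
finger_force: 0.0
clock: 39.0
position: [0.4452, 0.3162, 0.1838]
tool_rot: [3.142, -0.0, 0.251]
force: [0.4, -0.6, 0.6]
grip_width: 0.047
finger_force: 0.0
tee 0.68 [ 0.4618  0.1176 -0.0682] 0.933
adapter_small 0.66 [0.4683 0.2296 0.2884] 0.945
spanner [(0.72, array([328., 254.]), array([ 0.376, -0.283]))]
tape_roll [(0.74, array([313., 144.]), array([ 0.688, -0.237]))]
```

View pics/end.png

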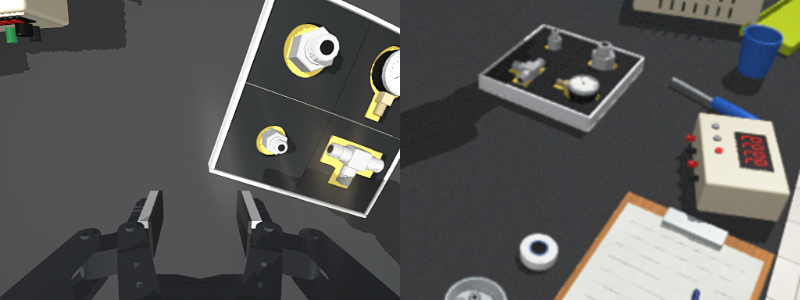

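All four are seated, the spanner and tape have not moved, and the robot is clear, so I hand the job in.

```bash
python3 -c "
from h import *
print(bot.job_done())"
```

```text
the job is handed in; nothing more can be done
None
```

The job is handed in at about 39 s: the gauge, tee, large adapter and small adapter were set down in that order, each in its own pocket, and the spanner and tape roll were left where they lay.

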